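# Brake-test the bench lift, load the jars and crank them up

### The arm

A 7-joint arm with a two-finger parallel gripper is mounted at the origin on the work surface. World frame = base frame: x ahead of the robot, y to its left, z up, the work surface at z = 0. Lengths are in m, angles in rad, forces in N, time in s.
With the tool pointing down it reaches from about 0.425 to 0.925 m from the base axis. Payload 6.8 kg.
Tool frame: the origin (TCP) lies between the finger pads; the fingertips stand 25 mm ahead of it and the grasp point (between the pads) lies 6 mm ahead of it; z points along the fingers, y is the direction in which the jaws open and shut (so a half turn about z gives the same grasp; the last joint's range is limited). The gripper opens to 85 mm and grips with 20 to 120 N. Pads are 22 mm wide; open, the fingers measure 114 mm over their backs; the gripper's body (76 mm by 85 mm) begins 54 mm behind the grasp point. The pads swing forward as they close: fully open they stand 13 mm farther back than shut.
Start: joints at [-1.427, 0.477, 0.022, 1.555, -0.011, 1.109, -0.083], TCP at [0.168, 0.654, 0.256] pointing down, gripper open.
Joint ranges: [-2.96, 2.96], [-0.34, 2.1], [-1.41, 1.46], [0.24, 2.44], [-1.37, 4.51], [0.17, 1.92], [-2.96, 2.96]. Speed limits (rad/s): [2.39, 2.39, 3.14, 3.14, 3.14, 3.14, 3.14].

### API

Orientations are given as a unit quaternion [w, x, y, z].
In Python, from workcell import bot gives the robot as it stands.
- The arm moves only by the tool carry_out, never from a script. Its argument "series" is a list that holds one entry, the list of rows, each a list of 4 numbers: the shift along the tool's x, y, z in mm, then the turn about the tool's z in degrees. In form: [[[tx, ty, tz, twist], ...]]. A call has 1 to 12 rows; each row is the pose to reach, as a shift and turn from the pose measured when the call began, along the tool's axes at that moment; what a row does not reach only later rows make up. A row lasts 1/8 s, in which the tool goes at most 62.5 mm and 10.7 degrees, less where a joint would pass 70% of its speed; a pose out of reach is approached as far as the arm can. A call with a gripper value outside its range is refused whole. "gripper" is the closure, from 0 (fully open) to 1 (shut), set as the call begins (left out, the last holds). The fingers move at their own pace and stop on an object; "grip_force" is the grip in N (left out, the last holds). Time passes only in rows, so rows that repeat a pose let the fingers close. It gives the time, the measured TCP pose, the force and the opening at its end, in the units of the state.
- bot.state(): the state, without advancing time (a new reading comes with each control period).
- bot.snapshot(name): name is "scene" or "side" or "wrist"; returns the picture (384x512x3 uint8, red, green, blue); there is no depth.
- bot.camera_model(name): a dict with "fx", "fy", "cx", "cy" (pixels), "k1" (the pictures are not rectified: a ray, as slopes to the right and down, at radius r is drawn at 1 + k1 r^2 times it, then the intrinsics apply), "world_to_cam" (4x4, takes a point from world to camera coordinates). Camera axes: x right, y up, looking along -z (the intrinsics and any distortion apply to the point x, -y, -z); pixel columns grow to the right and rows downward; lengths in m; the calibration is good to about 2 mm. A picture is of the moment at which its call begins: read the wrist's pose just before it. camera_model takes no time and is no camera call; for the wrist camera it gives the pose at the moment of the call.
- bot.job_done(): hands the job in, once; it reports no verdict.
Trained networks look in the newest picture that a camera, given by its name, has taken for a name from the list of things; names that differ only in an ending like _2 or _b are one class to them, and where a whole thing is asked for, a point or a joint stands for the part that bears it (a point fixed in the world has none). Each returns a list of dicts, best first, with "p" (0 to 1); they miss things now and then, are a little off and sometimes report something else, mostly with a low value. They report only what shows in the picture. A call takes as long as a camera call. They do not tell look-alikes from the thing itself.
- bot.outline_of(target, camera): "pixels" (384x512 bool, what is visible of it).
- bot.pinpoint(target, camera): "xyz" ([x, y, z] in m, in world coordinates, good to about 4 mm: a listed point, or the origin of a listed thing).
The state is a dict: "t": time; "joint_positions": joint angles; "qvel": joint speeds; "joint_efforts": joint torques, N m; "ee_pos": TCP position; "tcp_rot": TCP orientation; "force": force on the tool from outside, world axes, zero at the start; "moment": the same for the moment, N m; "grip_width": finger opening in m.
Only numpy, scipy, OpenCV 4.12 (cv2) and the standard library are available. Lean on these libraries where they do the work, as an engineer would, in place of code of your own. Each camera call takes 0.05 s, during which the arm holds its last target.

### The job

Before using the hand-cranked bench lift, test its safety brake: press the red button on the grey box so that its lever drops, then lift the lever all the way back up until it stays up. Then, with the yellow tray still down, stand every blue-and-white lidded jar that is on the table upright on the tray, take the crank by its loose black grip sleeve and keep hold of that sleeve while you wind the crank clockwise (seen from above) until the tray is fully up. Leave the jars standing on the raised tray, the brake lever up, and the other things on the table where they are.

Things in the scene. Friction and masses are not known exactly. Their poses are not given: they have to be found in the camera images.
- lift: The bench lift, fixed to the table. Its dark base plate is 260 wide (y) and 16 high; behind the tray (its +x) a blue gearbox tower 110 (x) x 120 (y), top 150 above the table, its front face 100 from the origin. Origin on the table under the middle of the tray; x points from the tray to the tower, z up. It stands at a different place and yaw (about +-0.2 rad) each time.
- tray_mid (a point): Middle of the yellow tray's inner floor; axes as lift (x to the tower). Inner floor 150 (x) x 240 (y), surrounded by a lip 12 high and 5 thick. When the tray is down the floor is 36 above the table.
- tray (a joint): Height of the tray above its lowest position, in m: 0 down, 0.080 fully up (crank at its stop). It starts between 0 and 0.007. It rises 6.35 mm per rad of crank (40 mm per turn) and stays where it is left.
- crank (a joint): Crank angle in rad about the vertical axis at crank_axis; grows clockwise seen from above. At 0 the crank arm points along +x of lift, at pi/2 along its -y; stop at 12.6 (two turns). Starts between 0 and 1. Needs about 0.15 to 0.25 N m (3 to 4 N at the sleeve); does not run back when let go.
- crank_axis (a point): Point on the crank's axis at the tower's top face, 150 above the table; axes as lift.
- sleeve: Black grip sleeve with two orange bands, upright on the end of the crank arm, diameter 27, 60 tall, its axis 60 from the crank's axis. It spins freely on its pin, so a gripper can hold it without turning. Origin at the centre of its lower end, 175 above the table and 3 above the steel crank arm (arm 24 wide). A steel pin end stands 7 above the sleeve.
- sleeve_mid (a point): Centre of the sleeve, 205 above the table: the place to grip.
- brake: Grey safety-brake box fixed to the table, 110 (x) x 150 (y) x 70 high, origin on the table under its centre, front to its -x. The red button is on its top at x -20, y -45; the lever at y +40.
- button (a joint): Travel of the red button in m: 0 released, 0.007 fully down. Needs about 1.5 N to start and 5 N fully down, springs back; past 0.004 it trips the lever.
- button_top (a point): Centre of the red button's top face (diameter 30), 87 above the table when released.
- lever (a joint): Brake lever angle in rad: 0 up (leaning 0.15 rad back to +x of the box, resting at its stop), 1.5 dropped (pointing to the box's -x, 0.15 rad above level). It turns about lever_pivot, about the y axis of brake. It balances at 0.15: nearer to 0 it falls back and stays up, beyond it drops by its own weight (about 0.6 N at the knob).
- lever_knob (a point): Centre of the green barrel knob (diameter 26, 32 long along y of brake, flat ends) at the lever's end, 120 from the pivot; the steel rod is 10 thick. Up: 169 above the table, dropped: 76 above the table and 117 in front of the pivot.
- lever_pivot (a point): The lever's pivot, inside the box 50 above the table; axes as brake.
- jar0: White ceramic jar with blue bands, diameter 52, 42 high to the shoulder, with a fixed blue lid knob on top (diameter 22, from 42 to 72 above its underside); about 0.16 kg. Origin at the centre of its underside, z up. Two to four of the four jars are present.
- jar1: White ceramic jar with blue bands, diameter 52, 42 high to the shoulder, with a fixed blue lid knob on top (diameter 22, from 42 to 72 above its underside); about 0.16 kg. Origin at the centre of its underside, z up. Two to four of the four jars are present.
- jar2: White ceramic jar with blue bands, diameter 52, 42 high to the shoulder, with a fixed blue lid knob on top (diameter 22, from 42 to 72 above its underside); about 0.16 kg. Origin at the centre of its underside, z up. Two to four of the four jars are present.
- jar3: White ceramic jar with blue bands, diameter 52, 42 high to the shoulder, with a fixed blue lid knob on top (diameter 22, from 42 to 72 above its underside); about 0.16 kg. Origin at the centre of its underside, z up. Two to four of the four jars are present.
- mug: Bystander, to be left where it is: white mug, diameter 80, height 85, handle on one side (mm). Origin at the centre of its underside.
- dish: Bystander, to be left where it is: small blue bowl, diameter 90, height 30 (mm). Origin at the centre of its underside.
- berry: Bystander, to be left where it is: red strawberry-shaped ceramic pot with green lid, diameter 60, height 73 (mm). Origin at the centre of its underside.
- tape: Bystander, to be left where it is: orange roll of tape lying flat, diameter 100, height 45 (mm). Origin at the centre of its underside.
- plates: Bystander, to be left where it is: stack of white plates with blue edges, diameter 160, height 42 (mm). Origin at the centre of its underside.
- ruler: Bystander, to be left where it is: steel ruler, 30 x 200 x 5 (mm). Origin at the centre of its underside.
- glue: Bystander, to be left where it is: white bottle with an orange cap, diameter 50, height 120 (mm). Origin at the centre of its underside.
Not all that is in view belongs to the job. What is shaped like the jar2 but orange, purple or turquoise is not meant.

How it is judged:
On the way, in this order (a step that is already met when the one before it is completed fails the run):
1. the test button is pressed, with the tray down (value of joint button above 0.004 m and value of joint tray below 0.02 m).
2. the brake lever has dropped (value of joint lever above 1.3 rad), for 0.05 s.
3. the brake lever is fully up again (value of joint lever below 0.1 rad and value of joint button below 0.002 m), for 0.2 s.
4. every jar stands upright and released on the tray, tray still down (x of jar0 in the frame of tray_mid between -0.075 and 0.075 m and y of jar0 in the frame of tray_mid between -0.12 and 0.12 m and z of jar0 in the frame of tray_mid between -0.006 and 0.012 m and angle between each of jar0, jar1, jar2, jar3's own z axis and vertical below 0.2 rad and x of jar1 in the frame of tray_mid between -0.075 and 0.075 m and y of jar1 in the frame of tray_mid between -0.12 and 0.12 m and z of jar1 in the frame of tray_mid between -0.006 and 0.012 m and x of jar2 in the frame of tray_mid between -0.075 and 0.075 m and y of jar2 in the frame of tray_mid between -0.12 and 0.12 m and z of jar2 in the frame of tray_mid between -0.006 and 0.012 m and x of jar3 in the frame of tray_mid between -0.075 and 0.075 m and y of jar3 in the frame of tray_mid between -0.12 and 0.12 m and z of jar3 in the frame of tray_mid between -0.006 and 0.012 m and value of joint tray below 0.02 m and contact force between the fingers and jar0 below 0.1 N and contact force between the fingers and jar1 below 0.1 N and contact force between the fingers and jar2 below 0.1 N and contact force between the fingers and jar3 below 0.1 N), for 0.2 s.
5. the crank is wound, held by its sleeve, with the tray about half way up (value of joint tray between 0.03 and 0.065 m and contact force between the fingers and sleeve above 0.5 N), for 0.1 s.
6. the crank, held by its sleeve, has brought the tray fully up (value of joint tray above 0.0755 m and contact force between the fingers and sleeve above 0.5 N), for 0.1 s.
At the end, for the whole second after the job is handed in: Every jar present stands upright (within 0.2 rad) and at rest inside the lip of the tray, the tray is at least 75.5 mm up, the brake lever is up (below 0.1 rad) and the button released (all of step 3 and x of jar0 in the frame of tray_mid between -0.075 and 0.075 m and y of jar0 in the frame of tray_mid between -0.12 and 0.12 m and z of jar0 in the frame of tray_mid between -0.006 and 0.012 m and angle between each of jar0, jar1, jar2, jar3's own z axis and vertical below 0.2 rad and x of jar1 in the frame of tray_mid between -0.075 and 0.075 m and y of jar1 in the frame of tray_mid between -0.12 and 0.12 m and z of jar1 in the frame of tray_mid between -0.006 and 0.012 m and x of jar2 in the frame of tray_mid between -0.075 and 0.075 m and y of jar2 in the frame of tray_mid between -0.12 and 0.12 m and z of jar2 in the frame of tray_mid between -0.006 and 0.012 m and x of jar3 in the frame of tray_mid between -0.075 and 0.075 m and y of jar3 in the frame of tray_mid between -0.12 and 0.12 m and z of jar3 in the frame of tray_mid between -0.006 and 0.012 m and value of joint tray above 0.0755 m and linear speed of each of jar0, jar1, jar2, jar3 below 0.02 m/s); the robot touches nothing.
It fails at once if one of the other things on the table is moved by more than 40 mm (distance of any of mug, dish, berry, tape, plates, ruler, glue from where it was at the start of the episode above 0.04 m).
Of jar0, jar1, jar2, jar3 only 2 to 4 are there at a start; the rules pass over those that are not, and their reading is None.
At some moment in a run one of jar0, jar1, jar2, jar3 may be knocked a few centimetres aside while the robot is not near it.
Once in a run the grip may slacken for a moment while it holds something.
It also fails if it takes over 210 s, if anything falls off the work surface, if the arm or the gripper's body presses on something with over 40 N, if the wrist force passes 120 N, or if a joint passes its speed limit or range.

## Working session

There is one attempt and no reset: what is moved stays moved. The work goes in short steps, Python scripts to look and compute and a tool call to move; the robot and the scene stay as the last step left them, time stands still between calls to the robot, and variables do not carry over. Pictures are saved under pics/ and viewed, and the job is handed in when it is done.

Besides the shell and the picture viewer there is one more tool, called after ">>>" as a command line: name --argument value ..., lists and objects as JSON in quotes. carry_out: Moves the arm, as the interface text tells. Its arguments: {"type":"object","properties":{"series":{"type":"array","items":{"type":"array","items":{"type":"array","items":{"type":"number"}}}},"gripper":{"type":"number"},"grip_force":{"type":"number"}},"required":["series"]}

```bash
ls; mkdir -p pics; cat > h.py <<'E'
from workcell import bot
import numpy as np, cv2
from scipy.spatial.transform import Rotation as R
def save(n,f,scale=1.5):
    im=np.ascontiguousarray(bot.snapshot(n)[:,:,::-1])
    im2=cv2.resize(im,None,fx=scale,fy=scale,interpolation=cv2.INTER_CUBIC)
    cv2.imwrite('pics/'+f+'.png',im2); return im
def rot(s):
    q=s['tcp_rot']; return R.from_quat([q[1],q[2],q[3],q[0]]).as_matrix()
def proj(cm,P):
    P=np.atleast_2d(P); c=(cm['world_to_cam']@np.c_[P,np.ones(len(P))].T).T
    x=c[:,0]/-c[:,2]; y=-c[:,1]/-c[:,2]; r2=x*x+y*y; d=1+cm['k1']*r2
    return np.c_[cm['fx']*x*d+cm['cx'],cm['fy']*y*d+cm['cy']]
def ray(cm,u,v):
    xd=(u-cm['cx'])/cm['fx']; yd=(v-cm['cy'])/cm['fy']; x,y=xd,yd
    for _ in range(20):
        d=1+cm['k1']*(x*x+y*y); x,y=xd/d,yd/d
    W=np.array(cm['world_to_cam']); Rm=W[:3,:3]; t=W[:3,3]
    o=-Rm.T@t; d=Rm.T@np.array([x,-y,-1.]); return o,d
def atz(cm,u,v,z):
    o,d=ray(cm,u,v); return o+d*(z-o[2])/d[2]
def st():
    s=bot.state(); print('t',round(s['t'],2),'tcp',np.round(s['ee_pos'],4),'F',np.round(s['force'],1),'w',round(s['grip_width'],4),'j',np.round(s['joint_positions'],2)); M=rot(s); print('yawx',np.round(M[:,0],3),'z',np.round(M[:,2],3)); return s
def shift(target,s=None):
    s=s or bot.state(); return np.round(rot(s).T@(np.array(target)-s['ee_pos'])*1000,1)
E
python3 - <<'E'
from h import *
s=st()
for n in ['scene','side','wrist']: save(n,n+'0')
for n in ['scene','side']:
    cm=bot.camera_model(n); W=np.array(cm['world_to_cam']); print(n,np.round(-W[:3,:3].T@W[:3,3],3))
E
```

```text
pics
t 0.0 tcp [0.168  0.6532 0.2553] F [ 0.2  0.3 -0.2] w 0.0856 j [-1.43  0.48  0.02  1.56 -0.01  1.11 -0.08]
yawx [-0.968  0.249 -0.   ] z [-0.    -0.002 -1.   ]
scene [0.933 0.748 1.242]
side [-0.092 -0.781  1.34 ]
```

View pics/scene0.png

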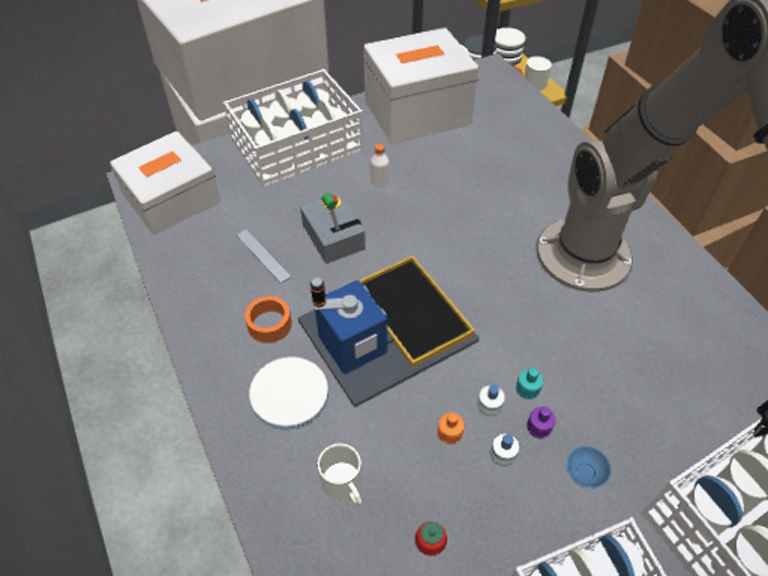

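View pics/side0.png

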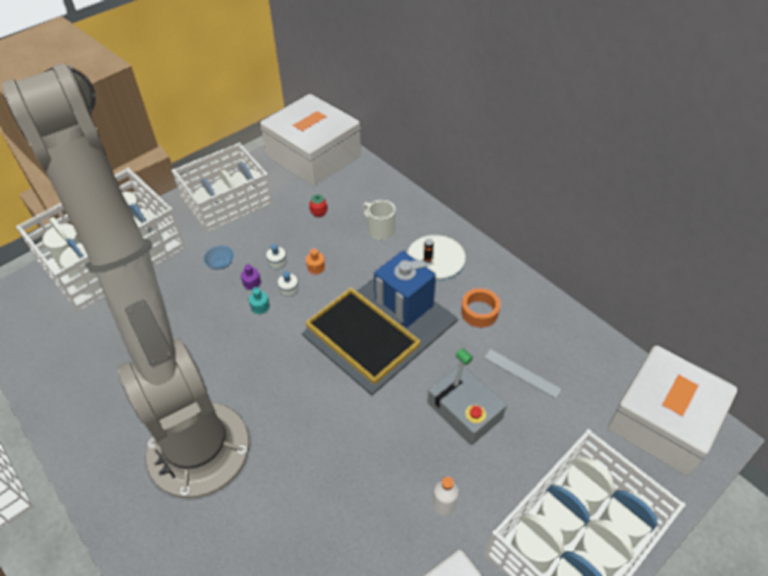

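View pics/wrist0.png

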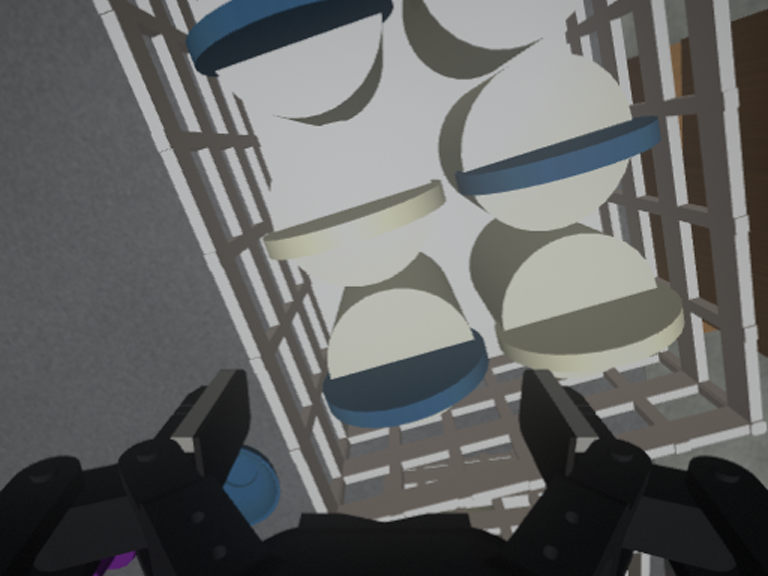

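```bash
python3 - <<'E'
from h import *
for n in ['scene','side']:
    for t in ['lift','tray_mid','crank_axis','sleeve','sleeve_mid','brake','button_top','lever_knob','lever_pivot','jar0','mug','dish','berry','tape','plates','ruler','glue']:
        r=bot.pinpoint(t,n)
        print(n,t,[(round(a['p'],2),np.round(a['xyz'],3).tolist()) for a in r][:8])
E
```

```text
scene lift [(0.65, [0.47, -0.016, 0.003])]
scene tray_mid [(0.72, [0.473, -0.022, 0.039]), (0.22, [0.344, 0.466, 0.001])]
scene crank_axis [(0.91, [0.632, -0.009, 0.151]), (0.36, [0.347, 0.464, 0.003])]
scene sleeve [(0.51, [0.687, -0.029, 0.177]), (0.25, [0.631, -0.01, 0.151])]
scene sleeve_mid [(0.49, [0.686, -0.029, 0.205])]
scene brake [(0.95, [0.528, -0.33, 0.002]), (0.34, [0.472, 0.355, 0.0])]
scene button_top []
scene lever_knob [(0.57, [0.712, -0.353, -0.001])]
scene lever_pivot [(0.91, [0.53, -0.294, 0.048])]
scene jar0 [(0.87, [0.369, 0.341, 0.001]), (0.75, [0.542, 0.271, 0.001]), (0.68, [0.471, 0.357, 0.003]), (0.52, [0.437, 0.25, -0.004]), (0.49, [0.34, 0.256, -0.001]), (0.32, [0.551, -0.294, 0.17])]
scene mug [(0.91, [0.783, 0.255, -0.004]), (0.3, [0.44, 0.251, 0.0])]
scene dish [(0.66, [0.346, 0.464, -0.001]), (0.27, [0.684, 0.442, -0.003])]
scene berry [(0.7, [0.687, 0.446, -0.003]), (0.35, [0.434, 0.251, -0.004])]
scene tape [(0.82, [0.768, -0.15, -0.003])]
scene plates [(0.71, [0.797, 0.05, 0.001])]
scene ruler [(0.68, [0.711, -0.355, -0.002])]
scene glue [(0.86, [0.
[... 328 characters left out ...]
e button_top [(0.45, [0.507, -0.375, 0.082])]
side lever_knob [(0.6, [0.548, -0.288, 0.17])]
side lever_pivot [(0.78, [0.534, -0.293, 0.047])]
side jar0 [(0.76, [0.469, 0.357, 0.003]), (0.59, [0.37, 0.339, -0.001]), (0.53, [0.341, 0.253, -0.002]), (0.46, [0.435, 0.252, 0.002]), (0.45, [0.539, 0.27, -0.002])]
side mug [(0.64, [0.782, 0.261, 0.0]), (0.4, [0.691, -0.032, 0.174])]
side dish [(0.79, [0.345, 0.466, -0.0])]
side berry [(0.6, [0.629, -0.01, 0.149]), (0.53, [0.685, 0.446, -0.0])]
side tape [(0.94, [0.771, -0.149, 0.001])]
side plates [(0.69, [0.798, 0.052, 0.004])]
side ruler [(0.79, [0.708, -0.354, -0.002]), (0.19, [0.334, -0.46, -0.003])]
side glue [(0.65, [0.333, -0.464, -0.002])]
```

```bash
python3 - <<'E'
from h import *
s=bot.state()
for p in [(0.45,0.38,0.36),(0.47,0.28,0.36)]: print(p,shift(p,s))
W=np.array(bot.camera_model('wrist')['world_to_cam']); c=-W[:3,:3].T@W[:3,3]
print('cam in tool',rot(s).T@(c-s['ee_pos']), 'look in tool',rot(s).T@(-W[2,:3]), 'right',rot(s).T@W[0,:3])
E
```

```text
(0.45, 0.38, 0.36) [-341.2 -194.9 -103.7]
(0.47, 0.28, 0.36) [-385.4 -286.8 -103.7]
cam in tool [ 0.07603021  0.00015932 -0.11794626] look in tool [-2.94955446e-01 -4.27499547e-07  9.55511007e-01] right [-1.02506573e-06  1.00000000e+00  1.30977901e-07]
```

>>> carry_out --series '[[[-30, -20, -60, 0], [-90, -50, -104, -3], [-150, -100, -104, -6], [-210, -140, -104, -9], [-270, -200, -104, -12], [-330, -240, -104, -14], [-370, -270, -104, -14], [-370, -270, -104, -14], [-370, -270, -104, -14]]]' --gripper 1

```text
t: 2.98
ee_pos: [0.4627, 0.2946, 0.3608]
tcp_rot: [0.001, 0.009, 1.0, -0.001]
force: [-1.5, 0.7, 0.8]
grip_width: -0.0003
```

```bash
python3 - <<'E'
from h import *
s=st()
save('wrist','w1')
for t in ['jar0','tray_mid']:
    r=bot.pinpoint(t,'wrist'); print(t,[(round(a['p'],2),np.round(a['xyz'],3).tolist()) for a in r][:8])
p=(0.6,0.0,0.38); print(shift(p,s)); print(shift((0.47,-0.32,0.36),s))
E
```

```text
t 2.98 tcp [0.4627 0.2946 0.3608] F [-1.5  0.7  0.8] w -0.0003 j [-0.86  0.18  0.21  1.74 -0.04  1.23  0.91]
yawx [-1.     0.018 -0.002] z [ 0.002 -0.001 -1.   ]
jar0 [(0.87, [0.468, 0.359, 0.002]), (0.68, [0.779, 0.26, -0.002]), (0.67, [0.432, 0.249, -0.002]), (0.63, [0.339, 0.255, 0.002]), (0.56, [0.539, 0.266, 0.002]), (0.55, [0.369, 0.337, 0.005])]
tray_mid [(0.91, [0.473, -0.014, 0.04])]
[-142.4 -292.1  -18.6]
[ -18.  -614.3    1.5]
```

View pics/w1.png

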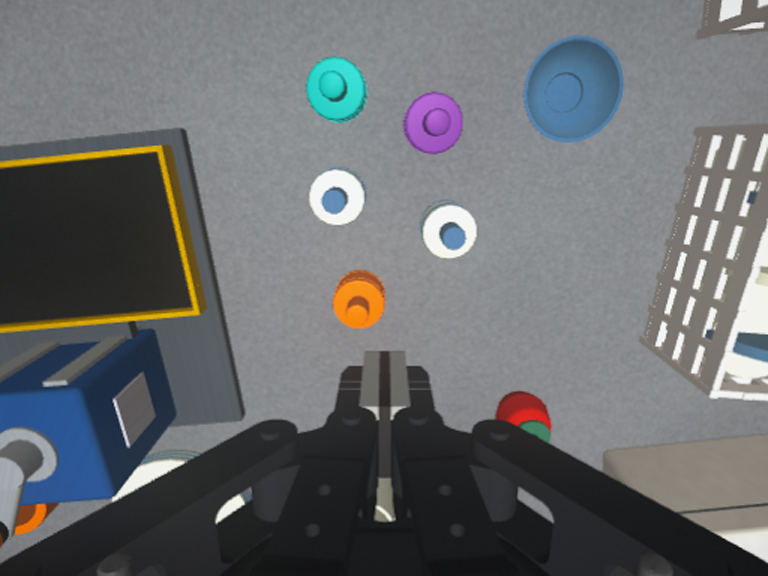

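>>> carry_out --series '[[[-40, -60, -10, 0], [-60, -120, -10, 0], [-60, -180, -10, 0], [-60, -240, -10, 0], [-60, -300, -10, 0], [-60, -360, -10, 0], [-40, -420, -10, 0], [-30, -480, -10, 0], [-20, -540, -10, 0], [0, -600, -10, 0], [0, -605, -10, 0], [0, -605, -10, 0]]]' --gripper 1

```text
t: 4.62
ee_pos: [0.4556, -0.3028, 0.3697]
tcp_rot: [-0.0, 0.002, 1.0, 0.001]
force: [0.4, -0.5, -0.8]
grip_width: -0.0002
```

```bash
python3 - <<'E'
from h import *
s=st()
save('wrist','w2')
for t in ['brake','button_top','lever_pivot','lever_knob']:
    r=bot.pinpoint(t,'wrist'); print(t,[(round(a['p'],2),np.round(a['xyz'],3).tolist()) for a in r][:8])
cm=bot.camera_model('wrist'); np.save('cm2.npy',cm,allow_pickle=True)
E
```

```text
t 4.62 tcp [ 0.4556 -0.3028  0.3697] F [ 0.4 -0.5 -0.8] w -0.0002 j [-0.08  0.19  0.65  1.75 -0.12  1.25  2.17]
yawx [-1.     0.005  0.   ] z [-0.     0.001 -1.   ]
brake [(0.83, [0.534, -0.331, 0.004])]
button_top [(0.89, [0.512, -0.371, 0.089]), (0.32, [0.528, -0.294, 0.049])]
lever_pivot [(0.68, [0.529, -0.331, 0.002]), (0.62, [0.528, -0.29, 0.048])]
lever_knob [(0.75, [0.685, -0.032, 0.206]), (0.56, [0.551, -0.289, 0.168]), (0.54, [0.686, -0.034, 0.175])]
```

View pics/w2.png

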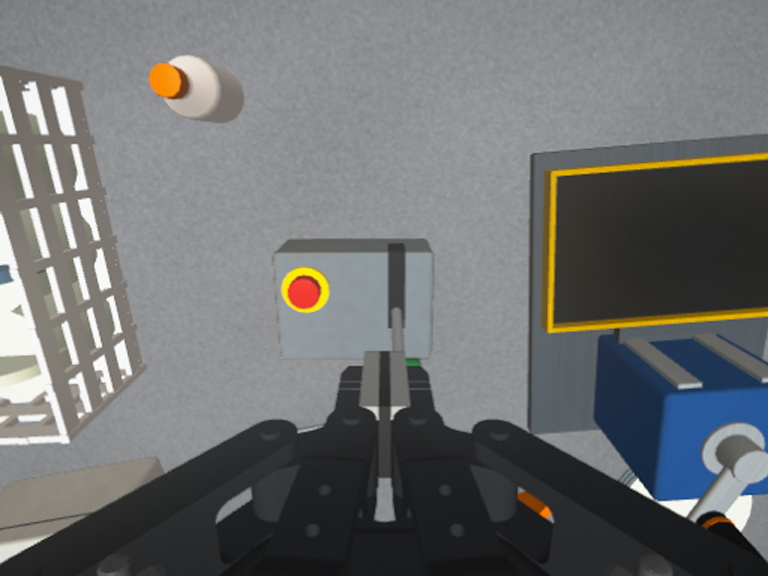

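```bash
python3 - <<'E'
from h import *
cm=np.load('cm2.npy',allow_pickle=True).item()
print('btn',atz(cm,304/1.5,292/1.5,0.087))
for p in [(275,253),(432,253),(431,359),(282,359)]: print(atz(cm,p[0]/1.5,p[1]/1.5,0.07))
print('slot',atz(cm,397/1.5,244/1.5,0.07),atz(cm,397/1.5,325/1.5,0.07))
s=bot.state(); print(shift((0.509,-0.373,0.15),s))
E
```

```text
btn [ 0.50754072 -0.37436587  0.087     ]
[ 0.47525691 -0.4020495   0.07      ]
[ 0.47580476 -0.25780597  0.07      ]
[ 0.58284193 -0.25590561  0.07      ]
[ 0.58226793 -0.40290978  0.07      ]
slot [ 0.46727366 -0.29000663  0.07      ] [ 0.54669042 -0.28962874  0.07      ]
[-53.7 -70.6 219.8]
```

>>> carry_out --series '[[[-54, -75, 40, 0], [-54, -75, 100, 0], [-54, -75, 160, 0], [-54, -75, 220, 0], [-54, -75, 240, 0], [-54, -75, 248, 0], [-54, -75, 248, 0]]]' --gripper 1

```text
t: 5.75
ee_pos: [0.5099, -0.3773, 0.1225]
tcp_rot: [0.0, 0.001, 1.0, 0.0]
force: [0.4, -0.1, 0.6]
grip_width: 0.0001
```

```bash
python3 - <<'E'
from h import *
s=st()
save('wrist','w3')
save('side','s3')
E
```

```text
t 5.75 tcp [ 0.5099 -0.3773  0.1225] F [ 0.4 -0.1  0.6] w 0.0001 j [ 0.15  0.62  0.54  1.79 -0.41  0.85  2.46]
yawx [-1.     0.003 -0.   ] z [ 0.     0.001 -1.   ]
```

View pics/w3.png

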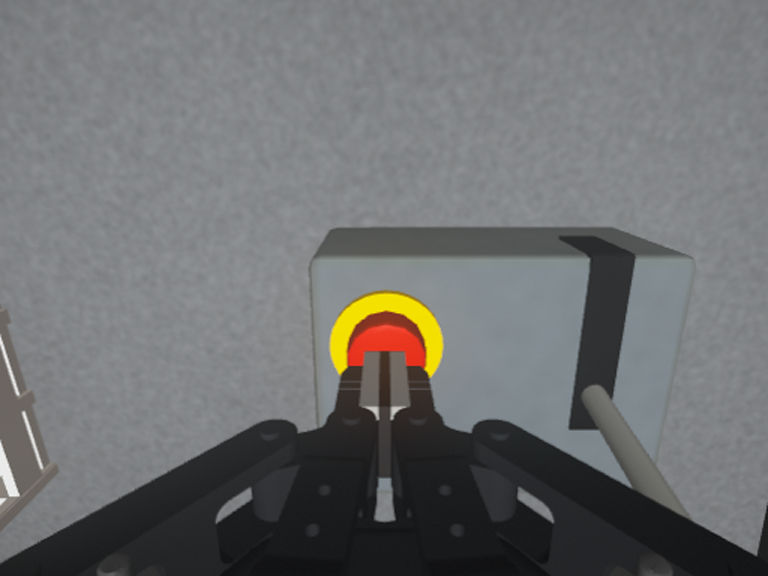

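View pics/s3.png

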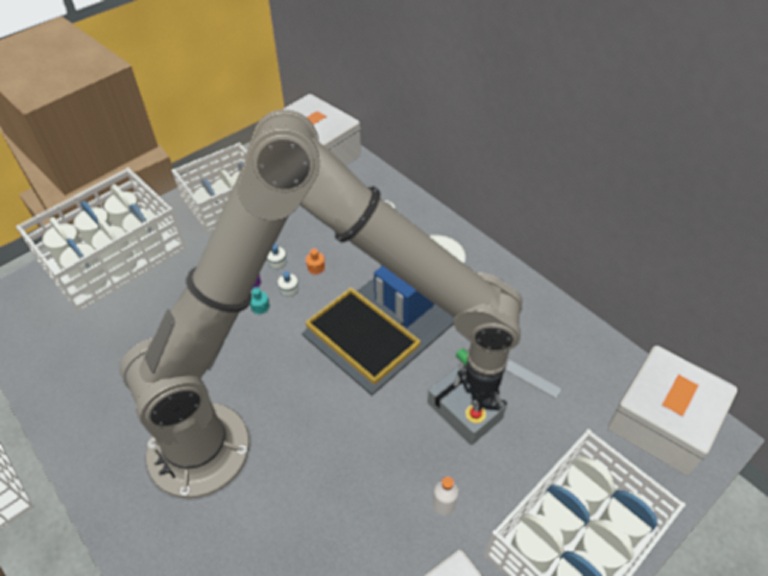

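>>> carry_out --series '[[[0, 0, 6, 0], [0, 0, 11, 0], [0, 0, 14, 0], [0, 0, 17, 0], [0, 0, 17, 0]]]' --gripper 1

```text
t: 6.48
ee_pos: [0.5107, -0.378, 0.1068]
tcp_rot: [0.001, 0.002, 1.0, -0.0]
force: [-0.1, 0.0, 3.7]
grip_width: -0.0
```

```bash
python3 - <<'E'
from h import *
s=st()
save('wrist','w4')
E
```

```text
t 6.47 tcp [ 0.5107 -0.378   0.1068] F [-0.1  0.   3.7] w -0.0 j [ 0.16  0.64  0.53  1.8  -0.43  0.82  2.47]
yawx [-1.     0.003 -0.003] z [ 0.003 -0.001 -1.   ]
```

View pics/w4.png

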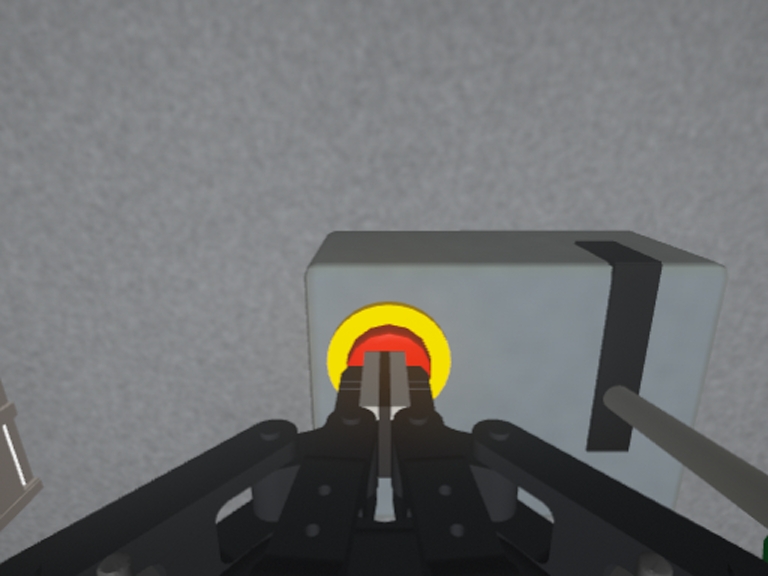

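>>> carry_out --series '[[[0, 0, 2, 0], [0, 0, 3, 0], [0, 0, 3, 0]]]' --gripper 1

```text
t: 6.9
ee_pos: [0.5108, -0.3782, 0.105]
tcp_rot: [0.002, 0.002, 1.0, -0.0]
force: [-2.9, 3.3, 13.5]
grip_width: 0.0005
```

```bash
python3 - <<'E'
from h import *
s=st()
save('wrist','w5')
E
```

```text
t 6.9 tcp [ 0.5108 -0.3782  0.105 ] F [-2.9  3.3 13.5] w 0.0005 j [ 0.16  0.64  0.53  1.8  -0.43  0.81  2.48]
yawx [-1.     0.003 -0.004] z [ 0.004 -0.    -1.   ]
```

View pics/w5.png

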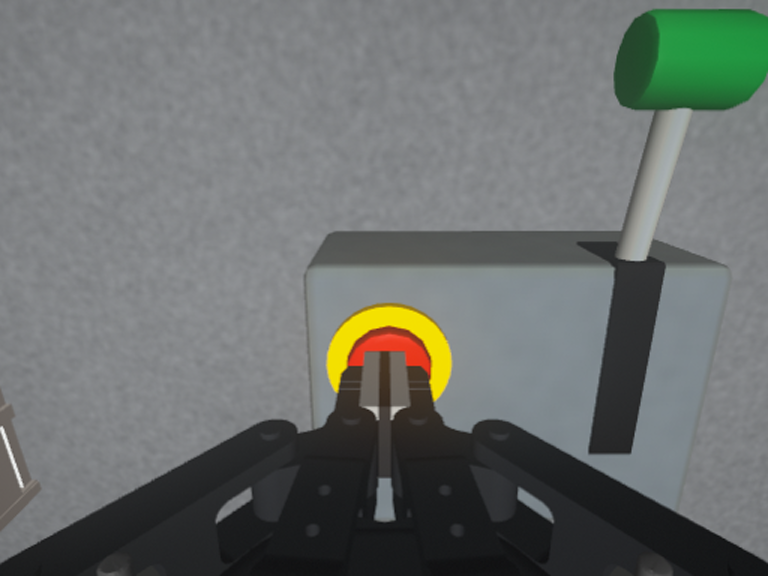

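>>> carry_out --series '[[[0, 0, -20, 0], [0, 0, -70, 0], [40, 30, -95, 0], [80, 70, -95, 0], [98, 88, -95, 0], [98, 88, -95, 0], [98, 88, -95, 0]]]' --gripper 0.3

```text
t: 7.82
ee_pos: [0.4137, -0.2906, 0.2003]
tcp_rot: [0.002, 0.002, 1.0, -0.001]
force: [0.1, -0.3, 0.1]
grip_width: 0.0599
```

```bash
python3 - <<'E'
from h import *
s=st()
save('wrist','w6')
cm=bot.camera_model('wrist')
for n in ['wrist','side','scene']:
    if n!='wrist': bot.snapshot(n)
    for t in ['lever_knob','lever_pivot']:
        r=bot.pinpoint(t,n); print(n,t,[(round(a['p'],2),np.round(a['xyz'],3).tolist()) for a in r][:8])
np.save('cm6.npy',cm,allow_pickle=True)
print(shift((0.412,-0.290,0.070),s))
E
```

```text
t 7.83 tcp [ 0.4137 -0.2906  0.2003] F [ 0.1 -0.3  0.1] w 0.0599 j [-0.05  0.31  0.66  2.05 -0.25  0.86  2.31]
yawx [-1.     0.003 -0.005] z [ 0.005 -0.001 -1.   ]
wrist lever_knob [(0.92, [0.415, -0.29, 0.077])]
wrist lever_pivot [(0.81, [0.529, -0.292, 0.049])]
side lever_knob [(0.41, [0.411, -0.287, 0.08])]
side lever_pivot [(0.78, [0.529, -0.291, 0.049]), (0.26, [0.475, -0.022, 0.041])]
scene lever_knob [(0.65, [0.414, -0.295, 0.08])]
scene lever_pivot [(0.85, [0.528, -0.295, 0.051])]
[  2.4   0.8 130.2]
```

View pics/w6.png

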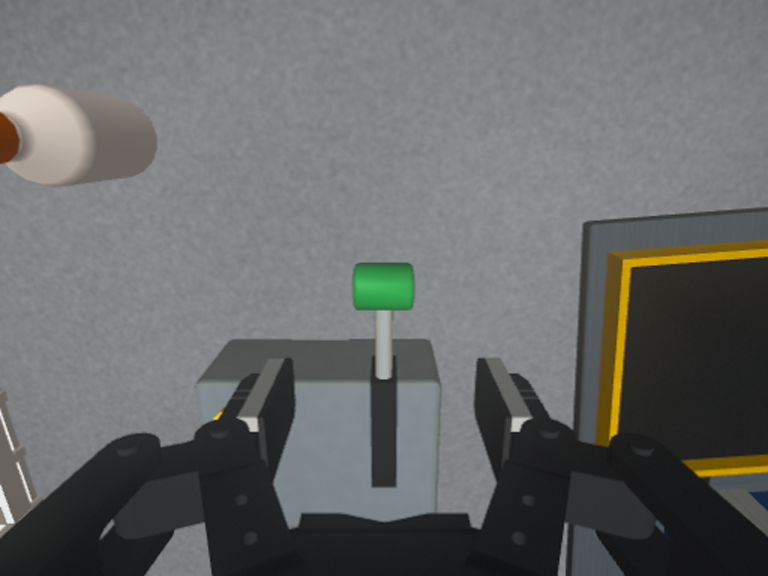

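>>> carry_out --series '[[[2, 0, 60, 0], [2, 0, 100, 0], [2, 0, 117, 0], [2, 0, 117, 0]]]' --gripper 0.3 --grip_force 25

```text
t: 8.78
ee_pos: [0.4109, -0.2902, 0.0822]
tcp_rot: [0.001, 0.002, 1.0, 0.0]
force: [0.6, 0.5, -0.7]
grip_width: 0.0601
```

>>> carry_out --series '[[[0, 0, 0, 0], [0, 0, 0, 0], [0, 0, 0, 0], [0, 0, 0, 0]]]' --gripper 1 --grip_force 25

```text
t: 9.28
ee_pos: [0.4118, -0.2913, 0.0836]
tcp_rot: [0.002, 0.002, 1.0, -0.001]
force: [-1.6, -1.3, 8.6]
grip_width: 0.0319
```

```bash
python3 - <<'E'
from h import *
s=st()
save('wrist','w7')
for th in np.r_[np.arange(1.4,0,-.1),0,-0.05]:
    print(round(th,2), np.round([-120*(np.sin(1.35)-np.sin(th-.15)), -120*(np.cos(th-.15)-np.cos(1.35))],0))
E
```

```text
t 9.28 tcp [ 0.4118 -0.2913  0.0836] F [-1.6 -1.3  8.6] w 0.0319 j [ 0.07  0.5   0.53  2.13 -0.43  0.62  2.47]
yawx [-1.     0.004 -0.005] z [ 0.005 -0.002 -1.   ]
1.4 [ -3. -12.]
1.3 [ -8. -23.]
1.2 [-13. -33.]
1.1 [-19. -44.]
1.0 [-27. -53.]
0.9 [-35. -62.]
0.8 [-44. -69.]
0.7 [-54. -76.]
0.6 [-65. -82.]
0.5 [-76. -86.]
0.4 [-87. -90.]
0.3 [-99. -92.]
0.2 [-111.  -94.]
0.1 [-123.  -94.]
0.0 [-135.  -92.]
-0.05 [-141.  -91.]
```

View pics/w7.png

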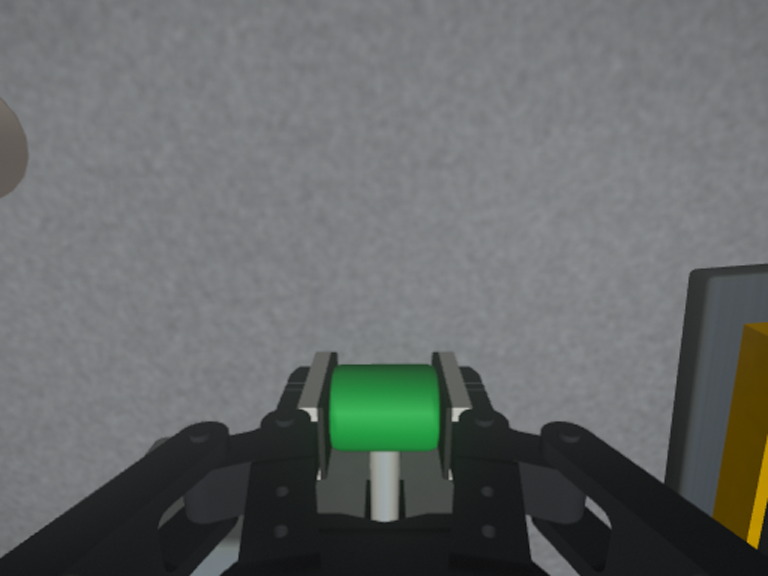

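>>> carry_out --series '[[[-3, 0, -12, 0], [-8, 0, -23, 0], [-13, 0, -33, 0], [-19, 0, -44, 0], [-27, 0, -53, 0], [-35, 0, -62, 0], [-44, 0, -69, 0], [-54, 0, -76, 0]]]' --gripper 1

```text
t: 10.32
ee_pos: [0.4651, -0.2914, 0.1601]
tcp_rot: [0.002, 0.002, 1.0, -0.001]
force: [-0.8, -3.8, -4.8]
grip_width: 0.0319
```

```bash
python3 - <<'E'
from h import *
s=st()
save('side','s8')
r=bot.pinpoint('lever_knob','side'); print([(round(a['p'],2),np.round(a['xyz'],3).tolist()) for a in r][:8])
for th in [.6,.5,.4,.3,.2,.1,0,-.04]:
    k=np.array([.5295-.12*np.sin(th-.15),-.2905,.05+.12*np.cos(th-.15)+.0075]); print(th,shift(k,s))
E
```

```text
t 10.32 tcp [ 0.4651 -0.2914  0.1601] F [-0.8 -3.8 -4.8] w 0.0319 j [-0.03  0.44  0.61  1.98 -0.34  0.82  2.34]
yawx [-1.     0.004 -0.003] z [ 0.003 -0.001 -1.   ]
[(0.5, [0.462, -0.289, 0.149]), (0.34, [0.345, 0.464, -0.001])]
0.6 [-12.2   1.   -5.4]
0.5 [-23.2   1.  -10. ]
0.4 [-34.7   1.1 -13.5]
0.3 [-46.5   1.1 -15.9]
0.2 [-58.4   1.2 -17. ]
0.1 [-70.4   1.2 -17. ]
0 [-82.3   1.3 -15.8]
-0.04 [-87.1   1.3 -15. ]
```

View pics/s8.png

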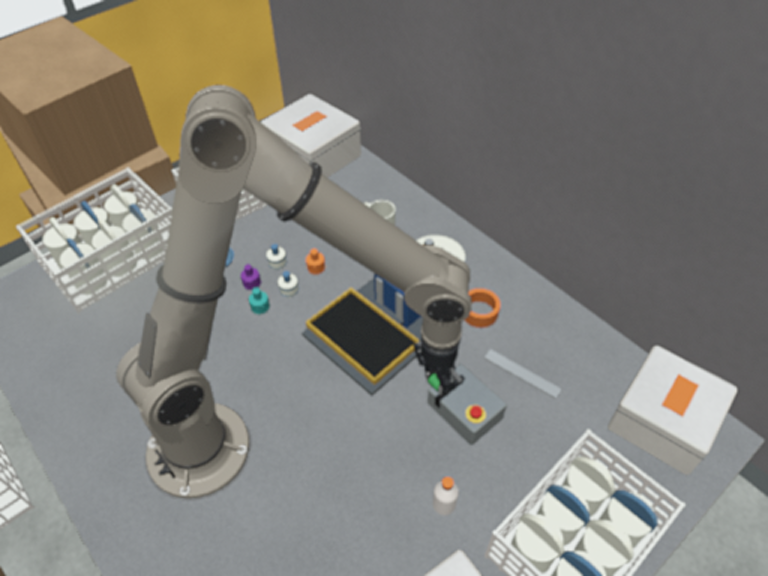

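The side view shows the green knob in the jaws (px ~435,381), about half raised; going on along the arc.

>>> carry_out --series '[[[-12, 0, -5, 0], [-23, 0, -10, 0], [-35, 0, -14, 0], [-47, 0, -16, 0], [-58, 0, -17, 0], [-70, 0, -17, 0], [-80, 0, -16, 0], [-84, 0, -15, 0], [-86, 0, -15, 0], [-86, 0, -15, 0]]]' --gripper 1

```text
t: 11.68
ee_pos: [0.5525, -0.2917, 0.1763]
tcp_rot: [0.003, 0.002, 1.0, -0.001]
force: [-2.1, -0.2, 3.1]
grip_width: 0.0318
```

```bash
python3 - <<'E'
from h import *
s=st()
save('scene','c9')
r=bot.pinpoint('lever_knob','scene'); print([(round(a['p'],2),np.round(a['xyz'],3).tolist()) for a in r][:8])
E
```

```text
t 11.68 tcp [ 0.5525 -0.2917  0.1763] F [-2.1 -0.2  3.1] w 0.0318 j [-0.04  0.54  0.59  1.79 -0.37  0.92  2.28]
yawx [-1.     0.003 -0.006] z [ 0.006 -0.002 -1.   ]
[(0.48, [0.548, -0.295, 0.175])]
```

View pics/c9.png

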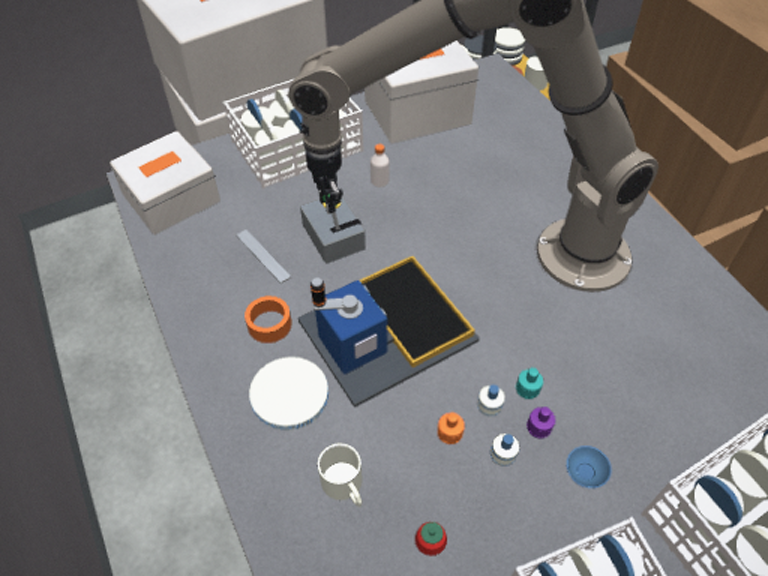

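>>> carry_out --series '[[[0, 0, 0, 0], [0, 0, 0, 0], [0, 0, 0, 0], [0, 0, -20, 0], [0, 0, -60, 0], [0, 0, -110, 0], [20, 0, -160, 0], [20, 0, -160, 0]]]' --gripper 0.3

```text
t: 12.78
ee_pos: [0.5317, -0.2939, 0.3422]
tcp_rot: [0.007, 0.003, 1.0, -0.002]
force: [-1.6, 0.4, 0.2]
grip_width: 0.0597
```

```bash
python3 - <<'E'
from h import *
s=st()
save('wrist','w10')
for n in ['wrist','side','scene']:
    if n!='wrist': bot.snapshot(n)
    for t in ['lever_knob']:
        r=bot.pinpoint(t,n); print(n,t,[(round(a['p'],2),np.round(a['xyz'],3).tolist()) for a in r][:8])
    if n!='wrist':
      for t in ['jar0','tray_mid','crank_axis','sleeve_mid']:
        r=bot.pinpoint(t,n); print(n,t,[(round(a['p'],2),np.round(a['xyz'],3).tolist()) for a in r][:8])
E
```

```text
t 12.78 tcp [ 0.5317 -0.2939  0.3422] F [-1.6  0.4  0.2] w 0.0597 j [-0.12  0.34  0.69  1.66 -0.23  1.21  2.19]
yawx [-1.     0.006 -0.014] z [ 0.014 -0.005 -1.   ]
wrist lever_knob [(0.61, [0.547, -0.292, 0.171])]
side lever_knob [(0.4, [0.55, -0.29, 0.168])]
side jar0 [(0.76, [0.344, 0.253, 0.001]), (0.67, [0.372, 0.34, -0.003]), (0.63, [0.434, 0.252, 0.002]), (0.59, [0.47, 0.356, -0.003]), (0.55, [0.541, 0.268, -0.001])]
side tray_mid [(0.67, [0.476, -0.021, 0.036])]
side crank_axis [(0.71, [0.625, -0.008, 0.147])]
side sleeve_mid [(0.53, [0.682, -0.029, 0.21]), (0.48, [0.549, -0.288, 0.168])]
scene lever_knob [(0.68, [0.548, -0.292, 0.174])]
scene jar0 [(0.81, [0.54, 0.27, 0.002]), (0.81, [0.37, 0.34, 0.001]), (0.74, [0.468, 0.358, -0.0]), (0.72, [0.339, 0.255, -0.003]), (0.65, [0.437, 0.25, -0.001])]
scene tray_mid [(0.81, [0.477, -0.018, 0.037]), (0.19, [0.437, 0.252, -0.003])]
scene crank_axis [(0.58, [0.633, -0.009, 0.149])]
scene sleeve_mid [(0.7, [0.687, -0.03, 0.203])]
```

View pics/w10.png

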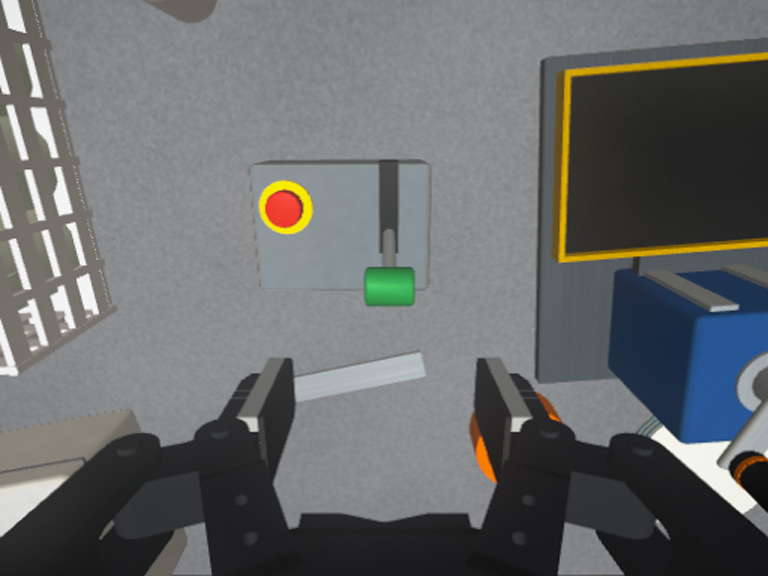

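```bash
python3 - <<'E'
from h import *
s=st()
for p in [(0.48,0,0.35),(0.436,0.251,0.22),(0.436,0.251,0.070)]: print(shift(p,s))
E
```

```text
t 13.47 tcp [ 0.5315 -0.2914  0.3361] F [-1.2 -0.6  0. ] w 0.0597 j [-0.12  0.34  0.69  1.67 -0.23  1.21  2.19]
yawx [-1.     0.003 -0.005] z [ 0.005 -0.002 -1.   ]
[ 52.4 291.2 -14.7]
[ 98.  542.2 114.7]
[ 98.8 542.5 264.7]
```

>>> carry_out --series '[[[20, 60, -15, 0], [40, 120, -15, 0], [52, 180, -15, 0], [60, 240, -15, 0], [70, 300, -15, 0], [80, 360, -15, 0], [90, 420, 0, 0], [98, 480, 40, 0], [98, 535, 80, 0], [98, 542, 115, 0], [98, 542, 115, 0], [98, 542, 115, 0]]]' --gripper 0.3

```text
t: 14.98
ee_pos: [0.4369, 0.2498, 0.2209]
tcp_rot: [0.003, 0.003, 1.0, -0.001]
force: [0.3, -0.4, 0.4]
grip_width: 0.0597
```

```bash
python3 - <<'E'
from h import *
s=st()
save('wrist','w11')
cm=bot.camera_model('wrist'); np.save('cm11.npy',cm,allow_pickle=True)
r=bot.pinpoint('jar0','wrist'); print([(round(a['p'],2),np.round(a['xyz'],3).tolist()) for a in r][:8])
s=st(); print(shift((0.436,0.251,0.070),s))
E
```

```text
t 14.97 tcp [0.4369 0.2498 0.2209] F [ 0.3 -0.4  0.4] w 0.0597 j [-0.89  0.23  0.28  2.02 -0.08  0.9   1.  ]
yawx [-1.     0.005 -0.007] z [ 0.007 -0.001 -1.   ]
[(0.97, [0.468, 0.36, 0.001]), (0.91, [0.339, 0.256, 0.001]), (0.85, [0.54, 0.269, 0.004]), (0.8, [0.37, 0.337, 0.002]), (0.58, [0.434, 0.252, -0.0])]
t 15.07 tcp [0.4373 0.25   0.2216] F [-0.7  0.   0. ] w 0.0596 j [-0.89  0.23  0.28  2.02 -0.08  0.9   1.  ]
yawx [-1.     0.006 -0.008] z [ 0.008  0.    -1.   ]
[  2.6   1.  151.6]
```

View pics/w11.png

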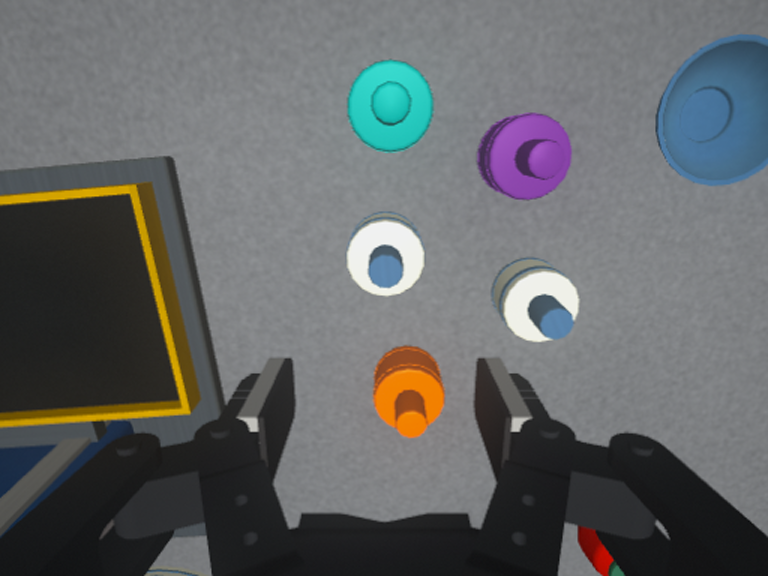

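```bash
python3 - <<'E'
from h import *
cm=np.load('cm11.npy',allow_pickle=True).item()
print('A shoulder',atz(cm,386/1.5,257/1.5,0.042),'knobtop',atz(cm,386/1.5,272/1.5,0.072))
print('B shoulder',atz(cm,540/1.5,303/1.5,0.042),'knobtop',atz(cm,557/1.5,323/1.5,0.072))
# tray right side inner edge top (lip z~.048)
print(atz(cm,134/1.5,188/1.5,0.05),atz(cm,190/1.5,412/1.5,0.05))
E
```

```text
A shoulder [0.4337611  0.25143876 0.042     ] knobtop [0.43552088 0.25131534 0.072     ]
B shoulder [0.46632656 0.35552005 0.042     ] knobtop [0.46877052 0.35667671 0.072     ]
[0.38753645 0.09760435 0.05      ] [0.54454242 0.11122152 0.05      ]
```

>>> carry_out --series '[[[2, 1, 50, 0], [3, 1, 100, 0], [3, 1, 140, 0], [3, 1, 151, 0], [3, 1, 151, 0]]]' --gripper 0.35 --grip_force 40

```text
t: 15.7
ee_pos: [0.4364, 0.2509, 0.0716]
tcp_rot: [0.004, 0.003, 1.0, 0.0]
force: [0.2, 0.4, 0.7]
grip_width: 0.0551
```

>>> carry_out --series '[[[0, 0, 0, 0], [0, 0, 0, 0], [0, 0, 0, 0], [0, 0, 0, 0]]]' --gripper 1 --grip_force 40

```text
t: 16.2
ee_pos: [0.4376, 0.2514, 0.0731]
tcp_rot: [0.006, 0.004, 1.0, 0.001]
force: [-0.1, -1.6, 8.4]
grip_width: 0.0204
```

```bash
python3 - <<'E'
from h import *
save('wrist','w12')
s=st()
print(shift((0.471,0.041,0.2),s))
E
```

```text
t 16.25 tcp [0.4376 0.2514 0.0731] F [-0.4 -2.   9.3] w 0.0209 j [-0.83  0.47  0.22  2.12 -0.18  0.56  1.08]
yawx [-1.     0.007 -0.011] z [ 0.011  0.003 -1.   ]
[ -36.4 -209.8 -127. ]
```

View pics/w12.png

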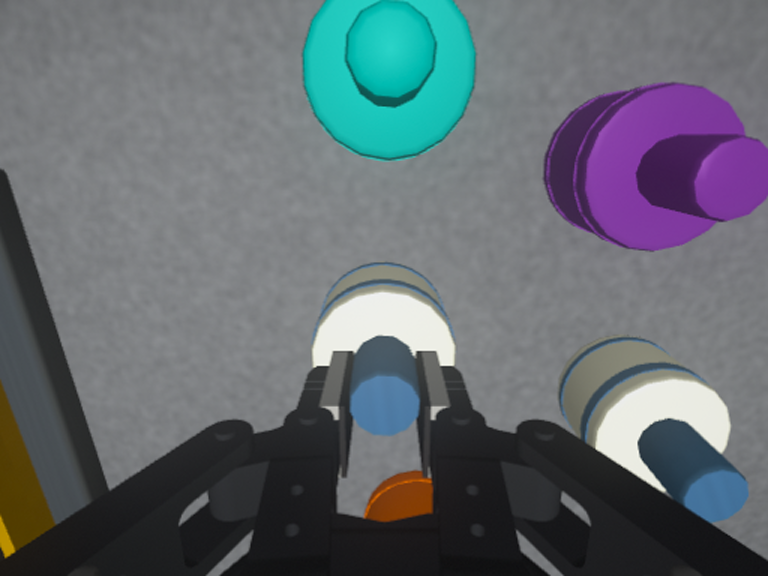

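>>> carry_out --series '[[[0, 0, -15, 0], [0, 0, -45, 0], [0, -15, -80, 0], [-8, -50, -90, 0], [-16, -90, -90, 0], [-24, -130, -90, 0], [-32, -170, -90, 0], [-36, -200, -90, 0], [-36, -210, -90, 0], [-36, -210, -90, 0], [-36, -210, -90, 0]]]' --gripper 1

```text
t: 17.62
ee_pos: [0.4709, 0.0424, 0.1631]
tcp_rot: [0.006, 0.003, 1.0, 0.002]
force: [0.2, 0.9, -2.7]
grip_width: 0.0207
```

```bash
python3 - <<'E'
from h import *
save('wrist','w13')
s=st()
cm=bot.camera_model('wrist'); np.save('cm13.npy',cm,allow_pickle=True)
for t in ['tray_mid','crank_axis','sleeve_mid']:
   r=bot.pinpoint(t,'wrist'); print(t,[(round(a['p'],2),np.round(a['xyz'],3).tolist()) for a in r][:8])
s=st(); print(shift((0.471,0.041,0.116),s))
E
```

```text
t 17.68 tcp [0.471  0.0424 0.1631] F [ 0.1  0.6 -1.9] w 0.0206 j [-0.52  0.27  0.35  2.14 -0.14  0.74  1.49]
yawx [-1.     0.005 -0.011] z [ 0.011  0.003 -1.   ]
tray_mid [(0.71, [0.476, -0.017, 0.039])]
crank_axis []
sleeve_mid []
t 17.82 tcp [0.471  0.0418 0.1629] F [ 0.2 -1.  -2.2] w 0.0205 j [-0.52  0.27  0.35  2.14 -0.14  0.74  1.49]
yawx [-1.     0.006 -0.011] z [ 0.011  0.003 -1.   ]
[ 0.5 -1.  46.9]
```

View pics/w13.png

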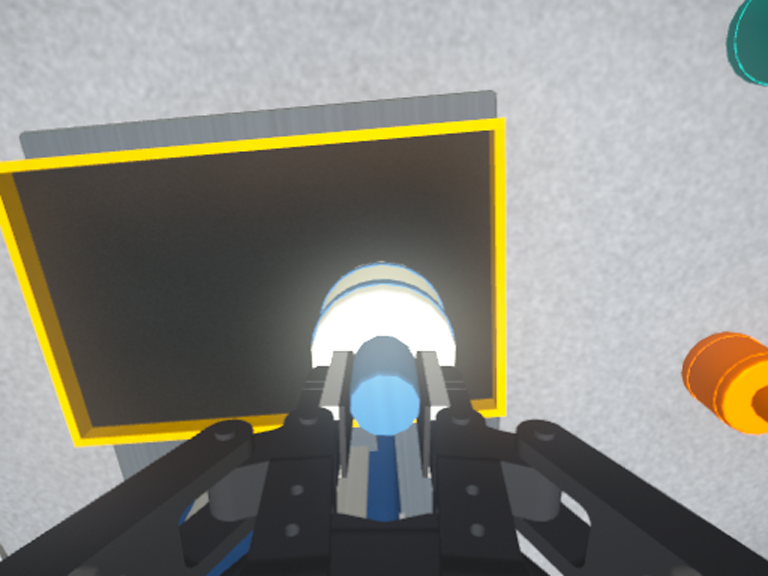

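>>> carry_out --series '[[[0, 0, 20, 0], [0, 0, 38, 0], [0, 0, 46, 0], [0, 0, 50, 0], [0, 0, 50, 0]]]' --gripper 1

```text
t: 18.45
ee_pos: [0.4717, 0.042, 0.1131]
tcp_rot: [0.006, 0.003, 1.0, 0.001]
force: [0.5, 0.2, -1.2]
grip_width: 0.0207
```

>>> carry_out --series '[[[0, 0, 2, 0], [0, 0, 3, 0], [0, 0, 3, 0]]]' --gripper 1

```text
t: 18.82
ee_pos: [0.4725, 0.0417, 0.1118]
tcp_rot: [0.006, 0.003, 1.0, 0.002]
force: [-3.6, -2.8, 14.4]
grip_width: 0.0205
```

>>> carry_out --series '[[[0, 0, -1, 0], [0, 0, -1, 0], [0, 0, -2, 0], [0, 0, -30, 0], [0, 0, -80, 0], [0, 0, -120, 0], [0, 0, -120, 0], [0, 0, -120, 0]]]' --gripper 0.35

```text
t: 19.82
ee_pos: [0.4705, 0.0414, 0.2311]
tcp_rot: [0.006, 0.003, 1.0, 0.002]
force: [-0.8, 0.0, -0.3]
grip_width: 0.0555
```

```bash
python3 - <<'E'
from h import *
save('wrist','w14')
s=st()
for n in ['wrist','side','scene']:
   if n!='wrist': bot.snapshot(n)
   for t in ['jar0']:
      r=bot.pinpoint(t,n); print(n,t,[(round(a['p'],2),np.round(a['xyz'],3).tolist()) for a in r][:8])
s=st(); print(shift((0.467,0.3565,0.22),s))
E
```

```text
t 19.88 tcp [0.4702 0.0413 0.2306] F [-1.4 -0.7  0.1] w 0.0555 j [-0.56  0.17  0.38  2.08 -0.08  0.9   1.43]
yawx [-1.     0.006 -0.011] z [ 0.011  0.003 -1.   ]
wrist jar0 [(0.92, [0.34, 0.256, 0.001]), (0.85, [0.539, 0.267, 0.005]), (0.73, [0.47, 0.04, 0.042]), (0.27, [0.779, 0.261, -0.002])]
side jar0 [(0.66, [0.341, 0.252, 0.0]), (0.61, [0.371, 0.339, -0.002]), (0.59, [0.464, 0.36, -0.001]), (0.48, [0.47, 0.041, 0.04]), (0.45, [0.541, 0.269, -0.003])]
scene jar0 [(0.9, [0.466, 0.358, -0.003]), (0.75, [0.342, 0.257, 0.0]), (0.68, [0.544, 0.269, -0.0]), (0.57, [0.474, 0.04, 0.036]), (0.52, [0.368, 0.339, -0.001])]
t 20.12 tcp [0.4706 0.0412 0.2309] F [-0.3 -0.3  0.5] w 0.0557 j [-0.56  0.17  0.38  2.08 -0.08  0.9   1.43]
yawx [-1.     0.006 -0.011] z [ 0.011  0.003 -1.   ]
[  5.7 315.2  11.8]
```

View pics/w14.png

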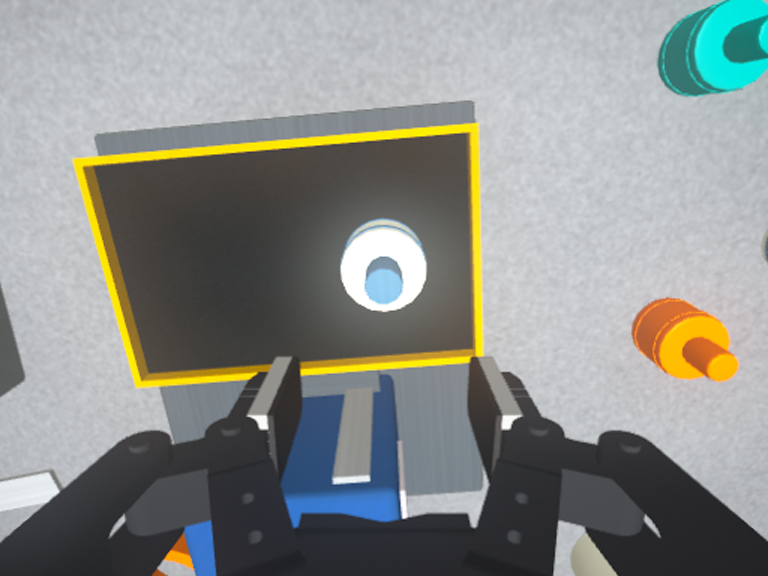

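Jar A stands upright on the tray (px 384,268). Next, jar B at about (0.467, 0.357).

>>> carry_out --series '[[[6, 60, 0, 0], [6, 120, 0, 0], [6, 180, 0, 0], [6, 240, 0, 0], [6, 295, 8, 0], [6, 315, 12, 0], [6, 315, 12, 0], [6, 315, 12, 0]]]' --gripper 0.35

```text
t: 21.12
ee_pos: [0.4674, 0.3538, 0.2197]
tcp_rot: [0.006, 0.005, 1.0, 0.001]
force: [0.4, 0.1, 0.4]
grip_width: 0.0555
```

```bash
python3 - <<'E'
from h import *
save('wrist','w15')
cm=bot.camera_model('wrist'); np.save('cm15.npy',cm,allow_pickle=True)
r=bot.pinpoint('jar0','wrist'); print([(round(a['p'],2),np.round(a['xyz'],3).tolist()) for a in r][:8])
s=st(); print(shift((0.467,0.3565,0.070),s))
E
```

```text
[(0.93, [0.34, 0.252, 0.001]), (0.91, [0.37, 0.335, -0.001]), (0.78, [0.47, 0.358, 0.001]), (0.71, [0.54, 0.267, 0.0])]
t 21.23 tcp [0.4675 0.354  0.2201] F [-0.4  1.4 -0.2] w 0.0555 j [-0.93  0.37  0.22  1.83 -0.09  0.94  0.89]
yawx [-1.     0.01  -0.012] z [ 0.012  0.002 -1.   ]
[  2.3   2.2 150.1]
```

View pics/w15.png

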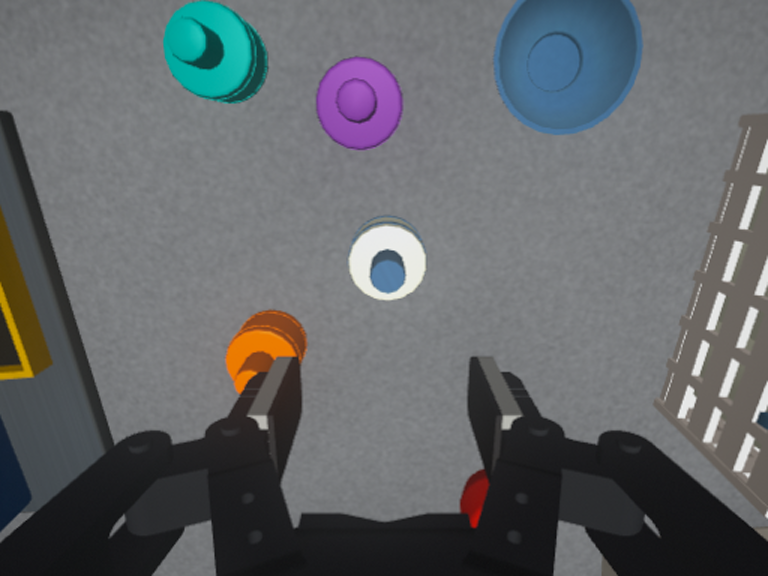

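>>> carry_out --series '[[[0, 2, 50, 0], [0, 2, 100, 0], [1, 2, 140, 0], [1, 2, 149, 0], [1, 2, 149, 0]]]' --gripper 0.35

```text
t: 21.85
ee_pos: [0.4689, 0.3558, 0.0718]
tcp_rot: [0.006, 0.005, 1.0, 0.001]
force: [-0.6, 0.0, -0.3]
grip_width: 0.0557
```

>>> carry_out --series '[[[0, 0, 0, 0], [0, 0, 0, 0], [0, 0, 0, 0], [0, 0, 0, 0]]]' --gripper 1 --grip_force 40

```text
t: 22.35
ee_pos: [0.47, 0.3563, 0.0736]
tcp_rot: [0.007, 0.006, 1.0, 0.002]
force: [-0.6, -2.5, 7.7]
grip_width: 0.0209
```

```bash
python3 - <<'E'
from h import *
save('wrist','w16')
s=st(); print(shift((0.480,-0.079,0.163),s))
E
```

```text
t 22.4 tcp [0.47   0.3562 0.0736] F [-1.  -1.8  7.4] w 0.0206 j [-0.89  0.57  0.18  1.92 -0.15  0.65  0.93]
yawx [-1.     0.011 -0.014] z [ 0.014  0.004 -1.   ]
[ -16.1 -434.7  -91. ]
```

View pics/w16.png

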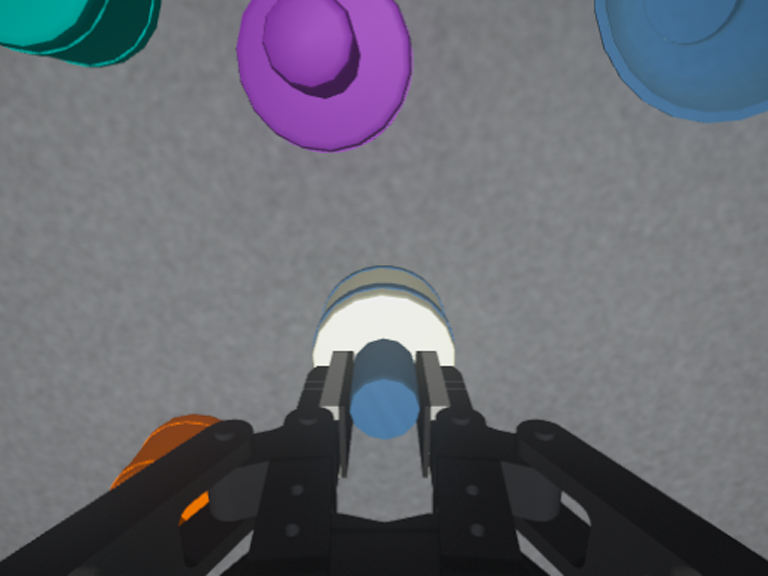

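>>> carry_out --series '[[[0, 0, -20, 0], [0, 0, -60, 0], [0, -10, -110, 0], [0, -40, -150, 0], [0, -85, -155, 0], [-4, -135, -155, 0], [-8, -185, -155, 0], [-12, -235, -155, 0], [-16, -285, -155, 0], [-16, -335, -155, 0], [-16, -385, -155, 0], [-16, -425, -155, 0]]]' --gripper 1

```text
t: 23.9
ee_pos: [0.4786, -0.0716, 0.2274]
tcp_rot: [0.007, 0.006, 1.0, 0.002]
force: [0.3, 0.7, -3.1]
grip_width: 0.0205
```

>>> carry_out --series '[[[0, 0, 0, 0], [0, 0, 0, 0]]]' --gripper 1

```text
t: 24.15
ee_pos: [0.4784, -0.0711, 0.2276]
tcp_rot: [0.007, 0.006, 1.0, 0.003]
force: [0.2, 0.3, -2.9]
grip_width: 0.0208
```

```bash
python3 - <<'E'
from h import *
save('wrist','w17')
s=st(); print(shift((0.480,-0.079,0.113),s))
E
```

```text
t 24.2 tcp [ 0.4786 -0.0705  0.2275] F [-0.4  0.2 -1.7] w 0.0208 j [-0.37  0.19  0.44  2.06 -0.11  0.89  1.7 ]
yawx [-1.     0.011 -0.015] z [ 0.015  0.005 -1.   ]
[  0.2  -9.1 114.5]
```

View pics/w17.png

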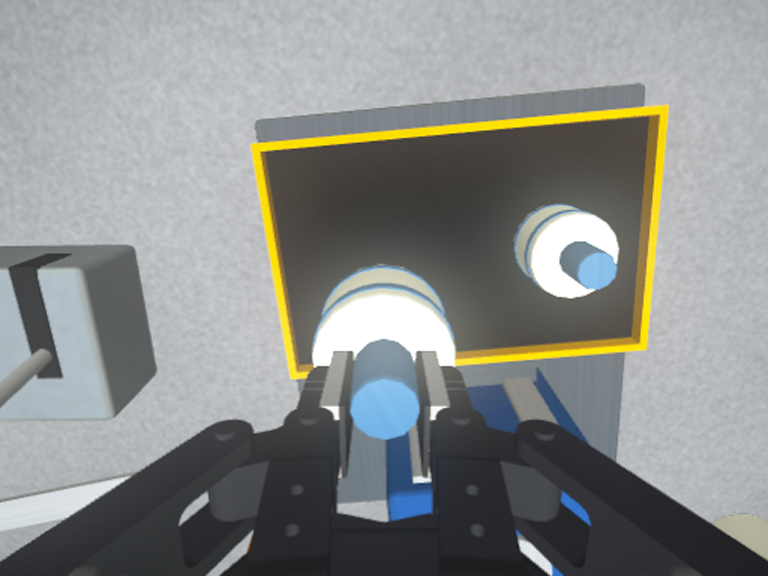

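>>> carry_out --series '[[[0, -8, 30, 0], [0, -9, 65, 0], [0, -9, 95, 0], [0, -9, 108, 0], [0, -9, 113, 0], [0, -9, 113, 0]]]' --gripper 1

```text
t: 24.95
ee_pos: [0.4807, -0.0786, 0.115]
tcp_rot: [0.008, 0.005, 1.0, 0.003]
force: [-0.2, 0.5, -2.0]
grip_width: 0.0209
```

>>> carry_out --series '[[[0, 0, 1, 0], [0, 0, 2, 0], [0, 0, 2, 0]]]' --gripper 1

```text
t: 25.32
ee_pos: [0.4808, -0.0786, 0.1132]
tcp_rot: [0.008, 0.005, 1.0, 0.003]
force: [-0.1, -1.2, -3.2]
grip_width: 0.0203
```

>>> carry_out --series '[[[0, 0, 1, 0], [0, 0, 2, 0], [0, 0, 2, 0]]]' --gripper 1

```text
t: 25.7
ee_pos: [0.4812, -0.0788, 0.1122]
tcp_rot: [0.008, 0.005, 1.0, 0.003]
force: [-3.6, 0.3, 10.3]
grip_width: 0.0205
```

>>> carry_out --series '[[[0, 0, -1, 0], [0, 0, -1, 0], [0, 0, -2, 0], [0, 0, -30, 0], [0, 0, -80, 0], [0, 0, -130, 0], [0, 0, -190, 0], [0, 0, -230, 0], [0, 0, -230, 0], [0, 0, -230, 0]]]' --gripper 0.35

```text
t: 26.95
ee_pos: [0.4768, -0.08, 0.3414]
tcp_rot: [0.008, 0.005, 1.0, 0.003]
force: [-0.3, -0.3, -0.2]
grip_width: 0.0555
```

```bash
python3 - <<'E'
from h import *
save('wrist','w18'); cm=bot.camera_model('wrist'); np.save('cm18.npy',cm,allow_pickle=True)
s=st()
save('scene','c18')
for n in ['wrist','scene','side']:
   if n=='side': bot.snapshot(n)
   for t in ['jar0','sleeve_mid','crank_axis','tray_mid']:
      r=bot.pinpoint(t,n); print(n,t,[(round(a['p'],2),np.round(a['xyz'],3).tolist()) for a in r][:8])
s=st(); print(shift((0.685,-0.031,0.36),s))
E
```

```text
t 27.0 tcp [ 0.4765 -0.08    0.3409] F [0.1 0.1 0. ] w 0.0554 j [-0.41  0.06  0.48  1.92 -0.04  1.15  1.64]
yawx [-1.     0.011 -0.015] z [ 0.015  0.006 -1.   ]
wrist jar0 [(0.96, [0.54, 0.264, -0.0]), (0.82, [0.34, 0.255, 0.001]), (0.81, [0.482, -0.075, 0.039]), (0.63, [0.469, 0.04, 0.04])]
wrist sleeve_mid []
wrist crank_axis [(0.71, [0.629, -0.011, 0.152])]
wrist tray_mid [(0.84, [0.472, -0.017, 0.038])]
scene jar0 [(0.78, [0.341, 0.255, -0.001]), (0.73, [0.472, 0.043, 0.034]), (0.6, [0.478, -0.078, 0.038]), (0.58, [0.54, 0.271, 0.003]), (0.56, [0.37, 0.342, 0.001])]
scene sleeve_mid [(0.48, [0.689, -0.028, 0.204])]
scene crank_axis [(0.79, [0.634, -0.008, 0.149])]
scene tray_mid [(0.7, [0.475, -0.018, 0.036])]
side jar0 [(0.76, [0.538, 0.268, -0.0]), (0.75, [0.467, 0.045, 0.041]), (0.55, [0.343, 0.252, 0.0]), (0.53, [0.371, 0.337, -0.004]), (0.47, [0.48, -0.078, 0.037])]
side sleeve_mid [(0.53, [0.476, -0.021, 0.034]), (0.47, [0.708, -0.353, -0.002]), (0.4, [0.683, -0.026, 0.21])]
side crank_axis [(0.92, [0.629, -0.009, 0.151]), (0.74, [0.478, -0.023, 0.038])]
side tray_mid [(0.72, [0.476, -0.023, 0.041]), (0.61, [0.682, -0.024, 0.208]), (0.35, [0.469, 0.043, 0.039])]
t 27.7 tcp [ 0.4773 -0.0802  0.3422] F [-0.3 -0.3  0.2] w 0.0556 j [-0.41  0.06  0.48  1.92 -0.04  1.15  1.64]
yawx [-1.     0.011 -0.017] z [ 0.017  0.006 -1.   ]
[-207.4   51.5  -14. ]
```

View pics/w18.png

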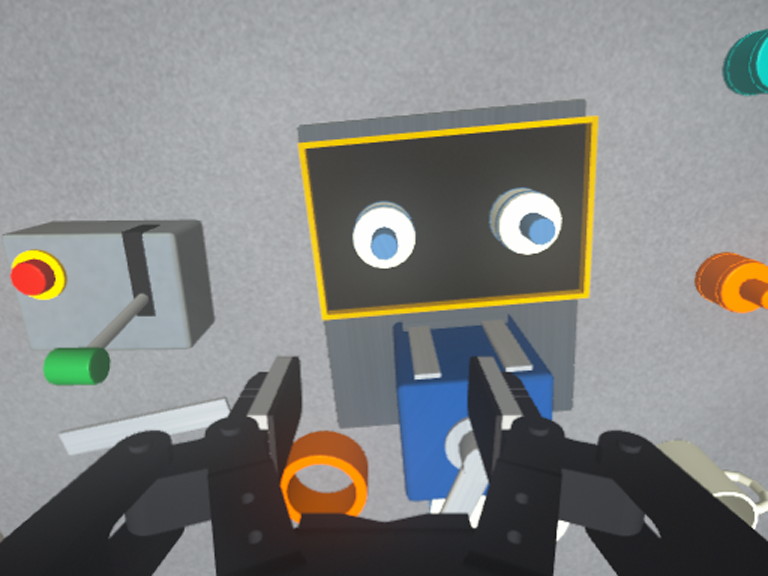

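View pics/c18.png

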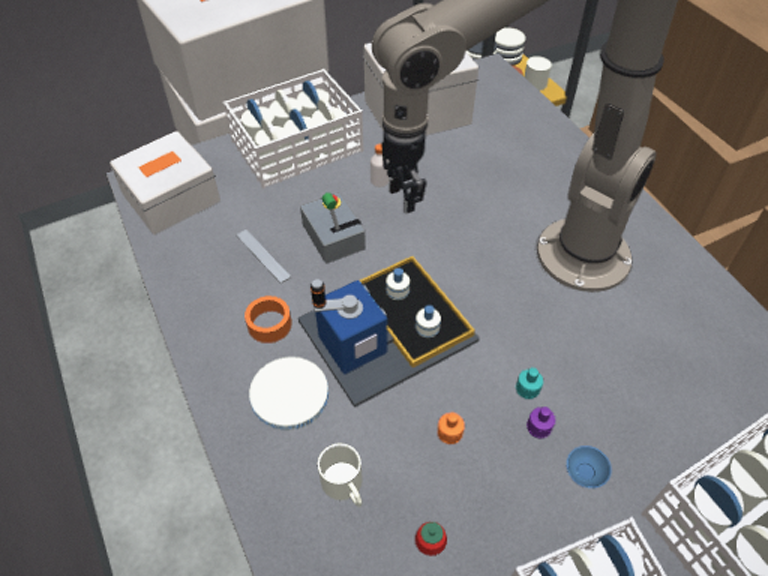

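>>> carry_out --series '[[[-60, 15, -14, 0], [-120, 30, -14, 0], [-170, 42, -10, 0], [-207, 50, -5, 0], [-207, 50, -2, 0], [-207, 50, -2, 0], [-207, 50, -2, 0]]]' --gripper 0.35

```text
t: 28.58
ee_pos: [0.6839, -0.0333, 0.3487]
tcp_rot: [0.009, 0.006, 1.0, 0.003]
force: [-0.7, -0.7, 0.6]
grip_width: 0.0553
```

```bash
python3 - <<'E'
from h import *
save('wrist','w19'); cm=bot.camera_model('wrist'); np.save('cm19.npy',cm,allow_pickle=True)
s=st()
for t in ['sleeve','sleeve_mid','crank_axis']:
      r=bot.pinpoint(t,'wrist'); print(t,[(round(a['p'],2),np.round(a['xyz'],3).tolist()) for a in r][:8])
s=st()
E
```

```text
t 28.62 tcp [ 0.684  -0.0331  0.3489] F [ 0.6  0.5 -0. ] w 0.0553 j [-0.36  0.45  0.48  1.45 -0.22  1.27  1.69]
yawx [-1.     0.012 -0.018] z [ 0.018  0.006 -1.   ]
sleeve [(0.61, [0.686, -0.027, 0.173])]
sleeve_mid [(0.89, [0.687, -0.025, 0.211])]
crank_axis [(0.91, [0.63, -0.011, 0.151])]
t 28.77 tcp [ 0.6844 -0.0327  0.3487] F [-1.2 -0.2  0.3] w 0.0559 j [-0.36  0.45  0.48  1.45 -0.22  1.27  1.69]
yawx [-1.     0.011 -0.018] z [ 0.018  0.006 -1.   ]
```

View pics/w19.png

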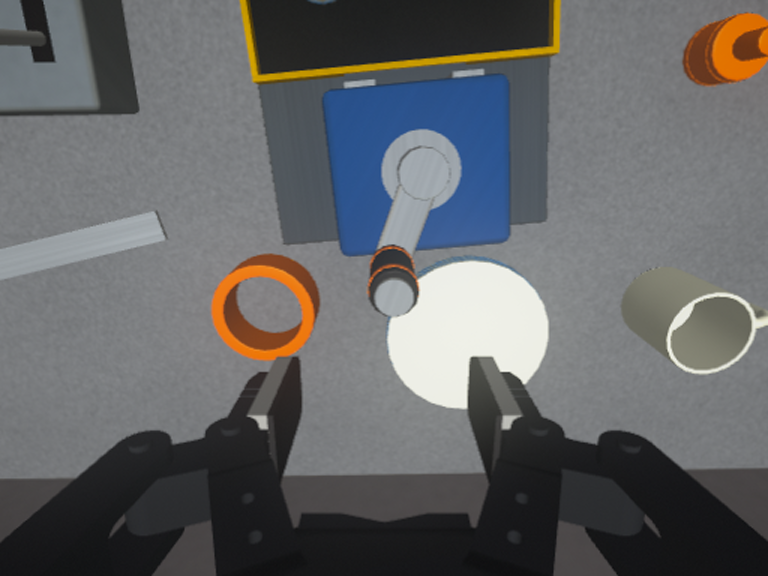

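```bash
python3 - <<'E'
from h import *
cm=np.load('cm19.npy',allow_pickle=True).item()
print('pin',atz(cm,396/1.5,297/1.5,0.242))
c=[atz(cm,u/1.5,v/1.5,0.15) for u,v in [(325,90),(507,74),(510,240),(342,255)]]
print(np.round(c,4), np.mean(c,0)); print('disc',atz(cm,421/1.5,169/1.5,0.158))
print('hub top', atz(cm,424/1.5,173/1.5,0.172))
E
```

```text
pin [ 0.68465381 -0.02603523  0.242     ]
[[ 0.579  -0.0673  0.15  ]
 [ 0.571   0.0463  0.15  ]
 [ 0.6764  0.0558  0.15  ]
 [ 0.6855 -0.0608  0.15  ]] [ 0.62798159 -0.00650516  0.15      ]
disc [ 0.6273395  -0.00714928  0.158     ]
hub top [ 0.62877714 -0.00643564  0.172     ]
```

```bash
python3 - <<'E'
from h import *
s=st(); print(shift((0.6855,-0.0275,0.211),s))
E
```

```text
t 28.77 tcp [ 0.6844 -0.0327  0.3487] F [-1.2 -0.2  0.3] w 0.0559 j [-0.36  0.45  0.48  1.45 -0.22  1.27  1.69]
yawx [-1.     0.011 -0.018] z [ 0.018  0.006 -1.   ]
[  1.4   4.3 137.8]
```

>>> carry_out --series '[[[1, 4, 50, 0], [1, 4, 100, 0], [1, 4, 130, 0], [1, 4, 137, 0], [1, 4, 137, 0]]]' --gripper 0.35 --grip_force 30

```text
t: 29.4
ee_pos: [0.6862, -0.028, 0.2126]
tcp_rot: [0.009, 0.006, 1.0, 0.003]
force: [-0.8, -0.2, 1.1]
grip_width: 0.0551
```

```bash
python3 - <<'E'
from h import *
save('wrist','w20')
s=st()
E
```

```text
t 29.45 tcp [ 0.6867 -0.028   0.2134] F [ 0.5 -0.4 -0.3] w 0.0556 j [-0.34  0.56  0.43  1.6  -0.27  1.02  1.73]
yawx [-1.     0.012 -0.02 ] z [ 0.02   0.006 -1.   ]
```

View pics/w20.png

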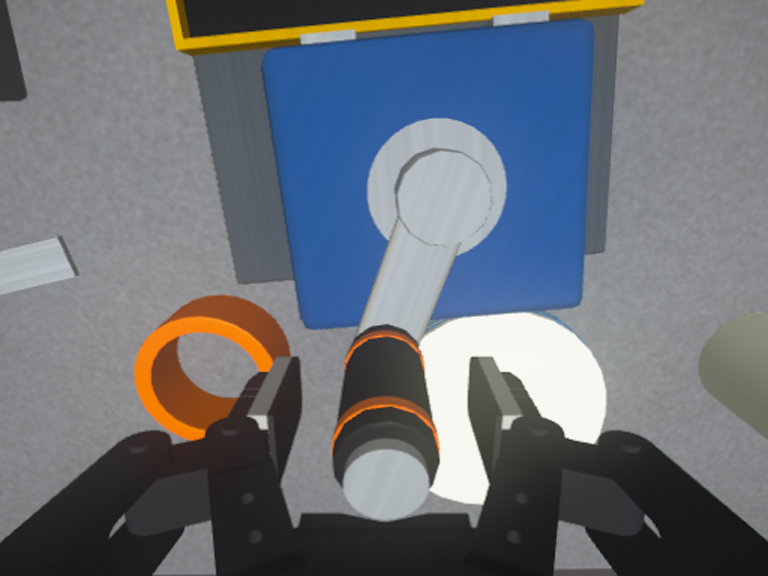

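>>> carry_out --series '[[[0, 0, 1, 0], [0, 0, 1, 0], [0, 0, 1, 0], [0, 0, 1, 0]]]' --gripper 1 --grip_force 40

```text
t: 29.95
ee_pos: [0.6875, -0.0281, 0.2141]
tcp_rot: [0.011, 0.006, 1.0, 0.003]
force: [-0.9, -0.2, 6.3]
grip_width: 0.0261
```

```bash
cat >> h.py <<'E'
def wind(ax,phis,s=None,z=None,r=0.06):
    s=s or bot.state(); z=z or s['ee_pos'][2]
    return [ [int(round(v)) for v in shift((ax[0]+r*np.cos(p),ax[1]+r*np.sin(p),z),s)] for p in phis]
E
python3 - <<'E'
from h import *
s=st()
a=np.array([0.629,-0.0075]); d=s['ee_pos'][:2]-a; p0=np.arctan2(d[1],d[0]); print('phi',p0,'r',np.hypot(*d))
print(wind(a,p0-0.2*np.arange(1,9),s))
E
```

```text
t 29.95 tcp [ 0.6875 -0.0281  0.2141] F [-0.9 -0.2  6.3] w 0.0261 j [-0.34  0.56  0.43  1.6  -0.27  1.02  1.73]
yawx [-1.     0.011 -0.023] z [ 0.023  0.007 -1.   ]
phi -0.3380215034944678 r 0.06202528681723788
[[7, -10, 0], [14, -20, 0], [23, -28, -1], [33, -34, -1], [44, -38, -1], [56, -40, -2], [68, -39, -2], [80, -36, -2]]
```

>>> carry_out --series '[[[6, -10, 1, 0], [13, -20, 1, 0], [22, -28, 0, 0], [32, -34, 0, 0], [43, -38, 0, 0], [55, -40, 0, 0], [55, -40, 0, 0]]]' --gripper 1

```text
t: 30.82
ee_pos: [0.6326, -0.0677, 0.2141]
tcp_rot: [0.013, 0.006, 1.0, 0.003]
force: [-0.8, 0.4, 8.4]
grip_width: 0.026
```

```bash
python3 - <<'E'
from h import *
s=st(); save('wrist','w21')
a=np.array([0.630,-0.0075]); d=s['ee_pos'][:2]-a; p0=np.arctan2(d[1],d[0]); print('phi',p0,'r',np.hypot(*d))
for x in wind(a,p0-0.2*np.arange(1,13),s): print(x)
E
```

```text
t 30.82 tcp [ 0.6326 -0.0677  0.2141] F [-0.8  0.4  8.4] w 0.026 j [-0.32  0.47  0.45  1.74 -0.25  0.96  1.79]
yawx [-1.     0.012 -0.025] z [ 0.025  0.007 -1.   ]
phi -1.5269343895862928 r 0.06025971312133324
[12, 1, 0]
[24, 4, -1]
[34, 9, -1]
[44, 16, -1]
[52, 25, -1]
[58, 35, -1]
[62, 47, -1]
[63, 59, -1]
[62, 70, -1]
[59, 82, -1]
[54, 93, -1]
[46, 102, 0]
```

View pics/w21.png

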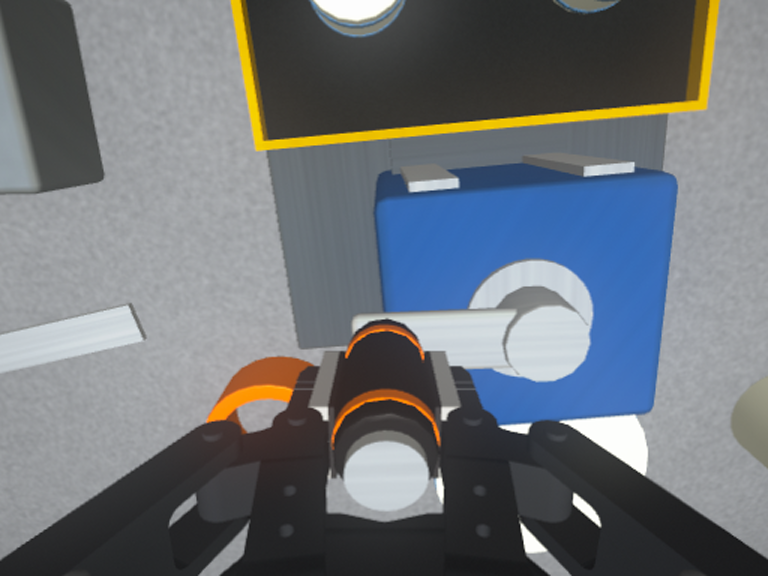

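```bash
python3 - <<'E'
from h import *
s=bot.state()
a=np.array([0.630,-0.0075]); d=s['ee_pos'][:2]-a; p0=np.arctan2(d[1],d[0])
for x in wind(a,p0-0.25*np.arange(1,13),s): print(x[:2])
E
```

```text
[15, 1]
[29, 6]
[42, 14]
[52, 25]
[59, 38]
[63, 53]
[63, 68]
[59, 82]
[52, 95]
[42, 106]
[29, 114]
[15, 119]
```

>>> carry_out --series '[[[15, 1, -1, 0], [29, 6, -1, 0], [42, 14, -1, 0], [52, 25, -1, 0], [59, 38, -1, 0], [63, 53, -1, 0], [63, 68, -1, 0], [59, 82, -1, 0], [52, 95, -1, 0], [42, 106, -1, 0], [29, 114, -1, 0], [15, 119, -1, 0]]]' --gripper 1

```text
t: 32.38
ee_pos: [0.6172, 0.0508, 0.2143]
tcp_rot: [0.009, 0.006, 1.0, 0.003]
force: [-4.8, -3.7, -0.4]
grip_width: 0.0264
```

```bash
python3 - <<'E'
from h import *
s=st(); save('wrist','w22')
a=np.array([0.630,-0.0075]); d=s['ee_pos'][:2]-a; p0=np.arctan2(d[1],d[0]); print('phi',p0,'r',np.hypot(*d))
for x in wind(a,p0-0.25*np.arange(1,13),s,.213): print(x)
E
```

```text
t 32.38 tcp [0.6172 0.0508 0.2143] F [-4.8 -3.7 -0.4] w 0.0264 j [-0.5   0.44  0.43  1.77 -0.22  0.95  1.57]
yawx [-1.     0.012 -0.019] z [ 0.019  0.005 -1.   ]
phi 1.7874408362387222 r 0.05969490728896529
[-15, 2, 2]
[-30, 0, 2]
[-43, -6, 2]
[-55, -15, 2]
[-65, -27, 2]
[-71, -40, 2]
[-73, -55, 2]
[-72, -70, 2]
[-68, -84, 2]
[-59, -97, 2]
[-48, -107, 2]
[-35, -114, 1]
```

View pics/w22.png

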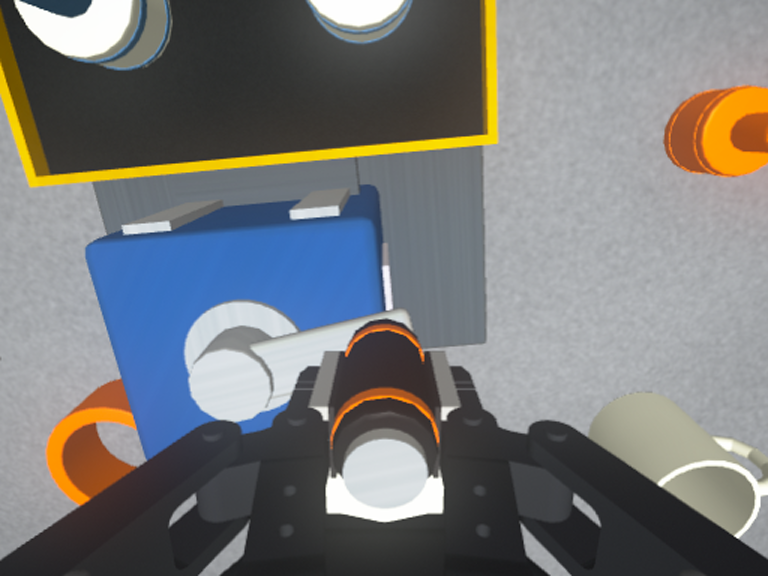

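>>> carry_out --series '[[[-15, 2, 0, 0], [-30, 0, 0, 0], [-43, -6, 0, 0], [-55, -15, 0, 0], [-65, -27, 0, 0], [-71, -40, 0, 0], [-73, -55, 0, 0], [-72, -70, 0, 0], [-68, -84, 0, 0], [-59, -97, 0, 0], [-48, -107, 0, 0], [-35, -114, 0, 0]]]' --gripper 1

```text
t: 33.92
ee_pos: [0.654, -0.063, 0.2143]
tcp_rot: [0.012, 0.005, 1.0, 0.002]
force: [4.6, 0.3, -2.5]
grip_width: 0.0264
```

```bash
python3 - <<'E'
from h import *
s=st(); save('wrist','w23'); save('scene','c23')
a=np.array([0.630,-0.0075]); d=s['ee_pos'][:2]-a; p0=np.arctan2(d[1],d[0]); print('phi',p0,'r',np.hypot(*d))
for x in wind(a,p0-0.25*np.arange(1,13),s,.213): print(x)
r=bot.pinpoint('jar0','scene'); print([(round(a['p'],2),np.round(a['xyz'],3).tolist()) for a in r][:8])
E
```

```text
t 33.92 tcp [ 0.654  -0.063   0.2143] F [ 4.6  0.3 -2.5] w 0.0264 j [-0.31  0.5   0.43  1.68 -0.25  0.99  1.77]
yawx [-1.     0.011 -0.024] z [ 0.024  0.004 -1.   ]
phi -1.1619894280006142 r 0.060454367017659126
[14, -4, 1]
[30, -5, 1]
[44, -2, 0]
[58, 5, 0]
[69, 15, 0]
[78, 27, 0]
[83, 41, 0]
[85, 56, 0]
[83, 71, 0]
[77, 84, 0]
[68, 96, 0]
[56, 106, 0]
[(0.84, [0.338, 0.256, -0.002]), (0.69, [0.371, 0.34, -0.001]), (0.63, [0.475, 0.044, 0.083]), (0.53, [0.542, 0.271, 0.002]), (0.5, [0.478, -0.078, 0.084])]
```

View pics/c23.png

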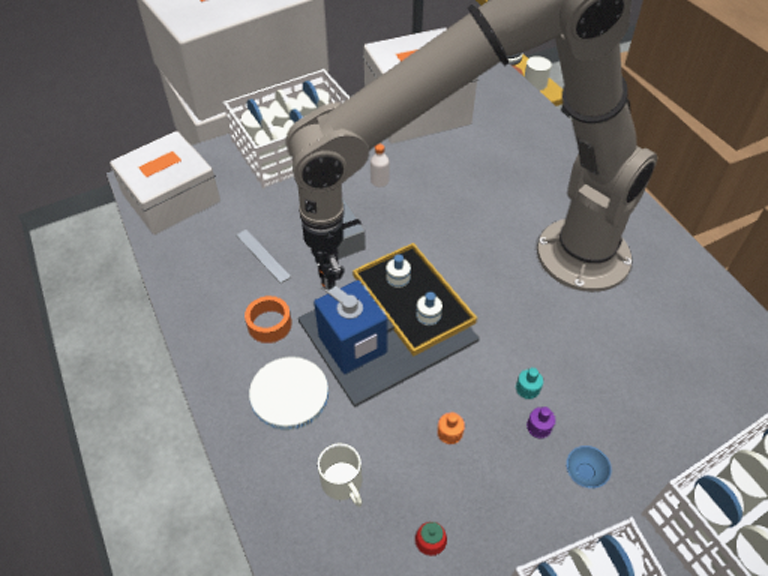

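View pics/w23.png

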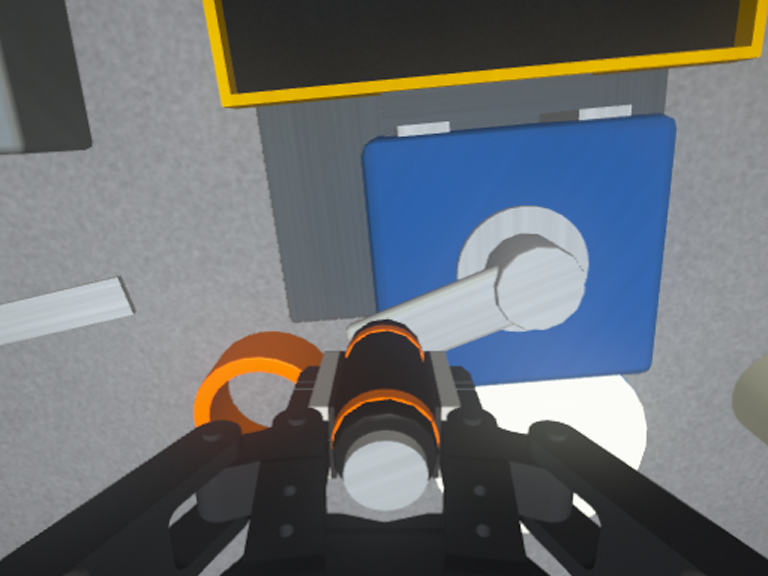

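>>> carry_out --series '[[[14, -4, 0, 0], [30, -5, 0, 0], [44, -2, 0, 0], [58, 5, 0, 0], [69, 15, 0, 0], [78, 27, 0, 0], [83, 41, 0, 0], [85, 56, 0, 0], [83, 71, 0, 0], [77, 84, 0, 0], [68, 96, 0, 0], [56, 106, 0, 0]]]' --gripper 1

```text
t: 35.58
ee_pos: [0.5971, 0.042, 0.2142]
tcp_rot: [0.009, 0.006, 1.0, 0.001]
force: [-2.5, -5.4, 3.2]
grip_width: 0.026
```

```bash
python3 - <<'E'
from h import *
s=st(); save('wrist','w24')
a=np.array([0.630,-0.0075]); d=s['ee_pos'][:2]-a; p0=np.arctan2(d[1],d[0]); print('phi',p0,'r',np.hypot(*d))
for x in wind(a,p0-0.25*np.arange(1,13),s,.213): print(x)
E
```

```text
t 35.58 tcp [0.5971 0.042  0.2142] F [-2.5 -5.4  3.2] w 0.026 j [-0.5   0.41  0.42  1.82 -0.2   0.94  1.57]
yawx [-1.     0.012 -0.018] z [ 0.018  0.003 -1.   ]
phi 2.1573566101073616 r 0.059421770496735374
[-13, 7, 1]
[-28, 11, 2]
[-42, 10, 2]
[-57, 6, 2]
[-70, -1, 2]
[-80, -12, 3]
[-88, -25, 3]
[-93, -39, 3]
[-93, -54, 3]
[-90, -69, 3]
[-84, -82, 2]
[-74, -93, 2]
```

View pics/w24.png

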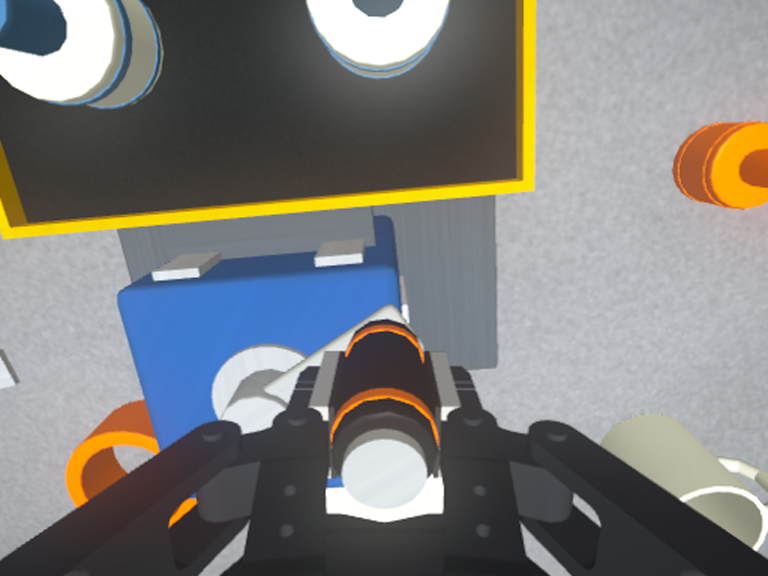

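>>> carry_out --series '[[[-13, 7, 0, 0], [-28, 11, 0, 0], [-42, 10, 0, 0], [-57, 6, 0, 0], [-70, -1, 0, 0], [-80, -12, 0, 0], [-88, -25, 0, 0], [-92, -36, 0, 0], [-92, -36, 0, 0], [-92, -36, 0, 0]]]' --gripper 1

```text
t: 36.88
ee_pos: [0.6896, 0.006, 0.2145]
tcp_rot: [0.009, 0.005, 1.0, 0.001]
force: [-1.1, -1.7, -10.8]
grip_width: 0.026
```

```bash
python3 - <<'E'
from h import *
s=st(); save('wrist','w25')
a=np.array([0.630,-0.0075]); d=s['ee_pos'][:2]-a; p0=np.arctan2(d[1],d[0]); print('phi',p0,'r',np.hypot(*d))
for x in wind(a,p0-0.05*np.arange(1,7),s,.213): print(x)
E
```

```text
t 36.88 tcp [0.6896 0.006  0.2145] F [ -1.1  -1.7 -10.8] w 0.026 j [-0.38  0.56  0.41  1.59 -0.25  1.03  1.66]
yawx [-1.     0.011 -0.018] z [ 0.018  0.001 -1.   ]
phi 0.2227616230514945 r 0.061091568360684655
[0, -3, 2]
[0, -6, 2]
[0, -9, 2]
[0, -12, 2]
[0, -15, 2]
[0, -18, 2]
```

View pics/w25.png

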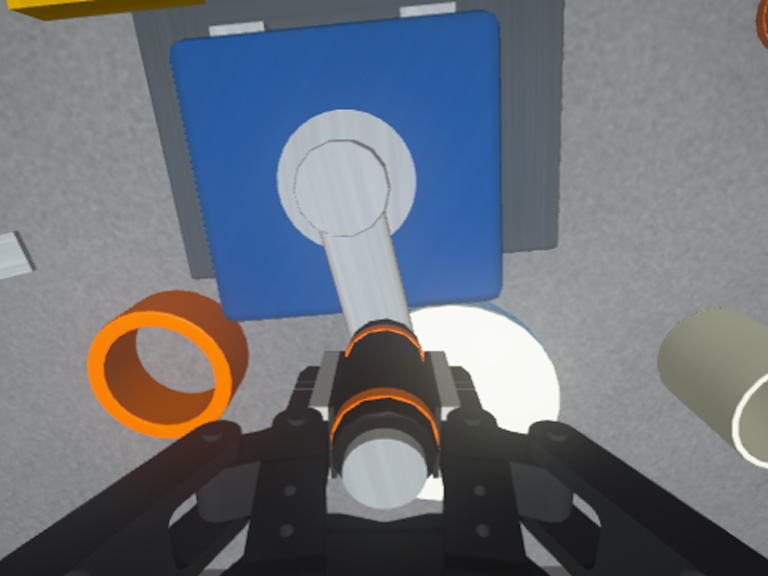

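>>> carry_out --series '[[[0, -3, 1, 0], [0, -6, 1, 0], [0, -9, 1, 0], [0, -10, 1, 0], [0, -10, 1, 0]]]' --gripper 1

```text
t: 37.55
ee_pos: [0.6908, -0.0039, 0.2144]
tcp_rot: [0.011, 0.005, 1.0, 0.001]
force: [3.4, 4.3, -2.9]
grip_width: 0.0263
```

>>> carry_out --series '[[[0, -2, 0, 0], [0, -3, 0, 0], [0, -3, 0, 0]]]' --gripper 1

```text
t: 37.92
ee_pos: [0.691, -0.0052, 0.2144]
tcp_rot: [0.011, 0.005, 1.0, 0.002]
force: [1.2, 6.9, -3.2]
grip_width: 0.0261
```

```bash
python3 - <<'E'
from h import *
s=st(); save('scene','c26')
for n in ['scene','side']:
  if n=='side': bot.snapshot(n)
  for t in ['jar0','tray_mid']:
    r=bot.pinpoint(t,n); print([(round(a['p'],2),np.round(a['xyz'],3).tolist()) for a in r][:8])
E
```

```text
t 37.92 tcp [ 0.691  -0.0052  0.2144] F [ 1.2  6.9 -3.2] w 0.0261 j [-0.36  0.56  0.41  1.59 -0.25  1.02  1.68]
yawx [-1.     0.009 -0.021] z [ 0.022  0.004 -1.   ]
[(0.73, [0.372, 0.34, 0.0]), (0.68, [0.48, -0.079, 0.115]), (0.68, [0.342, 0.257, 0.001]), (0.58, [0.541, 0.27, 0.002]), (0.51, [0.471, 0.04, 0.114])]
[(0.72, [0.472, -0.016, 0.114])]
[(0.62, [0.332, -0.463, -0.0]), (0.58, [0.482, -0.076, 0.116]), (0.56, [0.341, 0.252, -0.001]), (0.52, [0.469, 0.044, 0.117]), (0.45, [0.372, 0.336, -0.002])]
[(0.62, [0.476, -0.025, 0.116])]
```

View pics/c26.png

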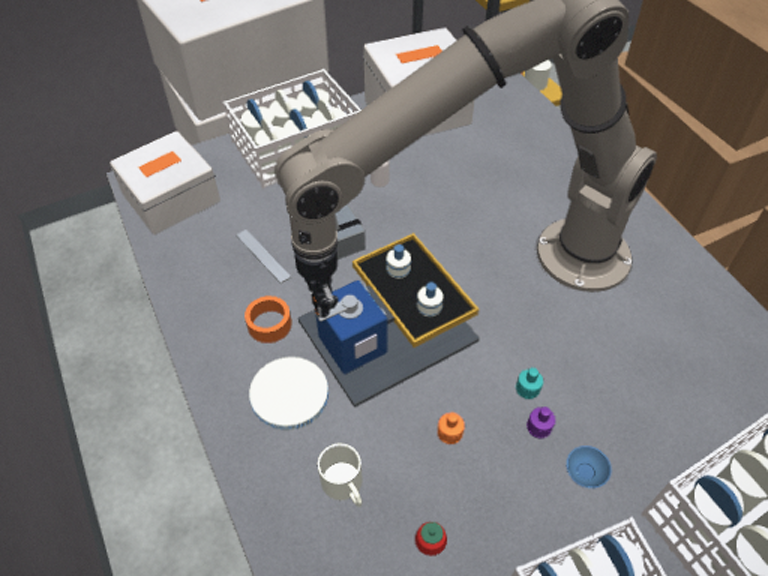

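>>> carry_out --series '[[[0, 1, 0, 0], [0, 1, 0, 0], [0, 1, 0, 0], [0, 1, 0, 0], [0, 1, -30, 0], [0, 1, -80, 0], [0, 1, -130, 0], [0, 1, -150, 0], [0, 1, -150, 0], [0, 1, -150, 0]]]' --gripper 0.3

```text
t: 39.48
ee_pos: [0.6871, -0.0047, 0.3628]
tcp_rot: [0.01, 0.005, 1.0, 0.002]
force: [0.7, 1.6, -0.8]
grip_width: 0.0599
```

```bash
python3 - <<'E'
from h import *
s=st(); save('scene','c27'); save('side','s27'); save('wrist','w27')
for n in ['scene','side','wrist']:
  for t in ['jar0','tray_mid','lever_knob','button_top','sleeve_mid']:
    r=bot.pinpoint(t,n); print(n,t,[(round(a['p'],2),np.round(a['xyz'],3).tolist()) for a in r][:8])
E
```

```text
t 39.48 tcp [ 0.6871 -0.0047  0.3628] F [ 0.7  1.6 -0.8] w 0.0599 j [-0.39  0.44  0.46  1.43 -0.2   1.3   1.64]
yawx [-1.     0.009 -0.019] z [ 0.019  0.003 -1.   ]
scene jar0 [(0.86, [0.479, -0.081, 0.116]), (0.79, [0.471, 0.043, 0.111]), (0.73, [0.339, 0.258, -0.0]), (0.54, [0.374, 0.341, 0.0]), (0.53, [0.542, 0.268, 0.003])]
scene tray_mid [(0.74, [0.476, -0.019, 0.114])]
scene lever_knob [(0.6, [0.549, -0.295, 0.175])]
scene button_top [(0.56, [0.473, -0.018, 0.003])]
scene sleeve_mid [(0.49, [0.69, -0.004, 0.207])]
side jar0 [(0.74, [0.468, 0.043, 0.118]), (0.71, [0.339, 0.252, -0.002]), (0.67, [0.481, -0.077, 0.115]), (0.64, [0.53, -0.294, 0.046]), (0.56, [0.372, 0.338, -0.004]), (0.47, [0.541, 0.266, -0.001]), (0.46, [0.71, -0.354, -0.007])]
side tray_mid [(0.72, [0.477, -0.02, 0.116]), (0.69, [0.711, -0.356, -0.0])]
side lever_knob [(0.56, [0.549, -0.289, 0.17]), (0.27, [0.531, -0.33, 0.001])]
side button_top [(0.73, [0.706, -0.354, -0.005]), (0.56, [0.509, -0.373, 0.085])]
side sleeve_mid [(0.51, [0.686, -0.005, 0.209])]
wrist jar0 [(0.82, [0.54, 0.268, 0.003])]
wrist tray_mid []
wrist lever_knob []
wrist button_top [(0.21, [0.693, -0.005, 0.175])]
wrist sleeve_mid [(0.7, [0.689, -0.004, 0.208])]
```

View pics/s27.png

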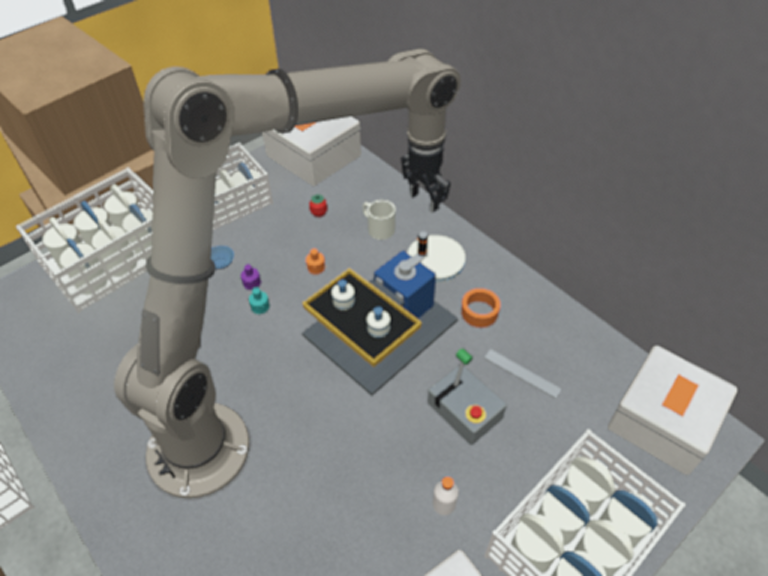

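View pics/c27.png

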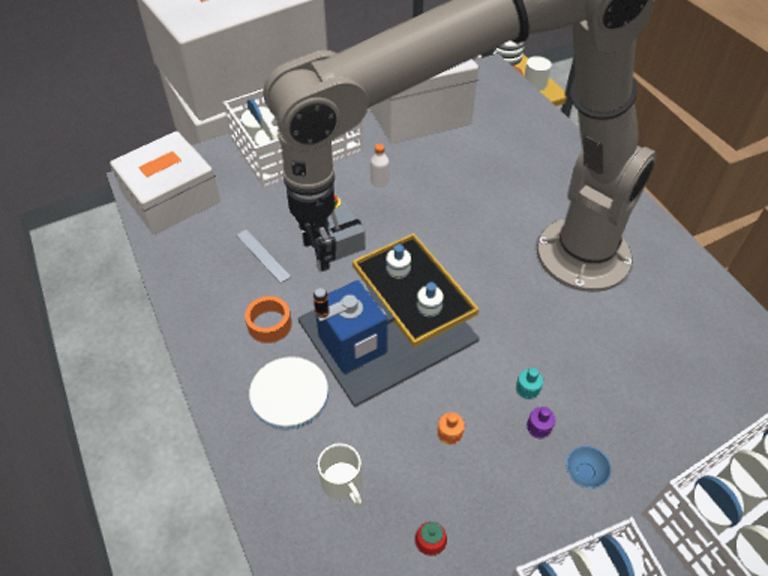

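View pics/w27.png

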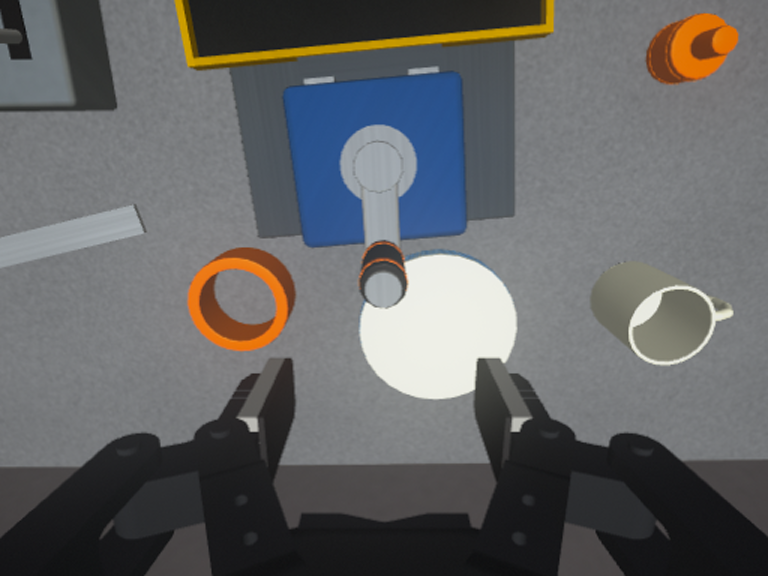

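```bash
python3 - <<'E'
from h import *
s=st(); print(np.abs(s['qvel']).max()); print(bot.job_done())
E
```

```text
t 40.38 tcp [ 0.6877 -0.0047  0.3643] F [-0.2  0.1  0.6] w 0.0597 j [-0.39  0.44  0.46  1.42 -0.2   1.3   1.64]
yawx [-1.     0.009 -0.021] z [ 0.022  0.004 -1.   ]
0.002070372817518803
the job is handed in; nothing more can be done
None
```

I did every step in order and handed the job in at about 40 s of the 210 s limit; the hand-in reports no verdict.

- **Brake test:** I pressed the button until the lever dropped, then gripped its knob and lifted it back to its stop. It stayed up after I let go. The last pictures put the knob about 170 to 175 mm above the table, which matches up, with the button released.
- **Jars:** I found only two blue-and-white jars on the table. I stood both on the lowered tray and left the orange, purple and turquoise look-alikes alone.
- **Crank:** I gripped the sleeve once and wound the crank clockwise without letting go, until it met its stop.
- **Last checks:** The tray floor and jar undersides read about 111 to 118 mm above the table, where fully up is 116 mm. The crank arm lies along the lift's x axis, as it should at its stop. Both jars stand upright, the bystanders look unmoved in the pictures, and the open gripper is clear of everything.

No check failed. The networks gave a few wrong low-confidence matches, such as reporting the ruler as the button. I ignored these because they did not match the pictures.

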